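# Load the vegetable cutter with the isolator off

## Task

The vegetable cutter was left switched on: turn its isolator off before loading it. Set the pan of potatoes down level on the cutter's loading ledge and let go of it, then take it again and tip every potato into the feed hopper. Leave the empty pan standing level on the ledge, turn the isolator on again, and leave the other things on the counter where they are.

Things in the scene. Friction and masses are not known exactly. Their poses are not given: they have to be found in the camera images.
- isolator (a joint): Black rotary handle of the cutter's isolator, on top of the grey control box at the cutter's near side. 0 rad = off (bar along crest's x), 1.047 = on (60 degrees clockwise of that, seen from above). Over-centre spring: it rests only at these two ends, takes about 0.25 N m to leave one and snaps to the other once past half-way. Starts on.
- isolator_grip (a point): On the isolator's bar and its vertical turning axis, 179 mm above the counter. Bar 58 mm long, 14 thick, its top 12 mm above this point; the round disc under it (48 mm wide) is 22 mm below, the box top 34 mm below. x runs along the bar to its white-marked end and turns with it, z up. The hopper's cheek stands 75 mm away and rises to 36 mm above this point.
- crest (a point): Fixed point of the cutter: middle of the straight edge between the loading ledge and the feed hopper, at the ledge's top, 160 mm above the counter. z up, y level from the ledge into the hopper, x across. The steel housing (350 mm high) begins at y = 200 mm.
- ledge (a point): Point on top of the loading ledge, 64 mm behind the crest, axes as crest. The ledge is a flat plate 180 mm wide from y = -170 to 0 mm (crest frame), rear end open. Side guides at x = +-87 mm stand 15 mm above it from y = -130 to 0 mm.
- hopper (a point): Point in the middle of the feed hopper, near its floor, axes as crest: an open-topped steel box from y = 0 to 200 mm (crest frame), 174 mm wide inside. Its floor is 65 mm below the ledge at the crest and slopes down to 128 mm below it at y = 115 mm; its side cheeks stand 25 mm above the ledge at the crest, 55 mm from y = 60 mm on.
- pan_mid (a point): Stainless pouring pan: above the middle of its floor, 35 mm above its underside. z up, y towards its sloping pouring lip. Floor 116 mm (x) by 112 mm (y), 70 mm high; the front wall leans out 35 degrees, so the lip is 49 mm ahead of the floor's front edge (at y = 56 mm). It weighs 0.3 to 0.5 kg, its five potatoes 0.18 kg.
- bail_grip (a point): Middle of the black sleeve (12 mm thick, 70 mm long, along the pan's x) on top of the hinged bail for carrying the pan. Upright, it is 130 mm above the pan's underside and 4 mm ahead of the pan's middle. The bail starts upright, swings fore and aft about ears 72 mm below it, and its stiff hinge keeps it where it is left; the pan hangs about level from it.
- bail (a joint): Swing of the bail relative to the pan: 0 upright, positive when it leans to the rear (away from the lip).
- rear_handle (a point): Middle of the pan's rear handle for tipping it: a round level bar 10 mm thick along the pan's x, 72 mm long between its arms, 42 mm behind the rear wall, 48 mm above the pan's underside and 98 mm behind the pan's middle (y = -98 mm). Rigid on the pan.
- potato0_mid (a point): Centre of a peeled potato, an egg shape about 44 mm by 34 mm, one of five in the pan.
- potato1_mid (a point): Centre of another such potato.
- potato2_mid (a point): Centre of another such potato.
- potato3_mid (a point): Centre of another such potato.
- potato4_mid (a point): Centre of another such potato.
- pan: The pouring pan; origin in the middle of its underside, axes as pan_mid.
- ladle: Bystander: steel spoon 240 mm long lying on the counter along its own x. Leave alone.
- steel_cup: Bystander: steel cup, 72 mm wide, 75 mm high; origin under its centre. Leave alone.
- sanitiser: Bystander: clear bottle, 64 mm wide, 170 mm high; origin under its centre. Leave alone.

How it is judged:
By the outcome, as a careful person would: the job done as asked, in the order asked, and still so for the second after the job is handed in, with the robot touching nothing.
It also fails if it takes over 72 s, if anything falls off the work surface, if the arm or the gripper's body presses on something with over 40 N, if the wrist force passes 120 N, or if a joint passes its speed limit or range.

## Robot

A 7-joint arm with a two-finger parallel gripper is mounted at the origin on the work surface. World frame = base frame: x ahead of the robot, y to its left, z up, the work surface at z = 0. Lengths are in mm, angles in rad, forces in N, time in s.
With the tool pointing down it reaches from about 400 to 750 mm from the base axis. Payload 19.5 kg.
Tool frame: the origin (TCP) lies at the very end of the fingers, on their centre line; the grasp point (between the pads) lies 19 mm behind it (robot.grip_depth is the z of the grasp point in the tool frame, in mm); z points along the fingers, x is the direction in which the jaws open and shut, and the axes are right-handed (so a half turn about z gives the same grasp; the last joint's range is limited). The gripper opens to 85 mm and grips with 20 to 120 N. Pads are 22 mm wide; open, the fingers measure 114 mm over their backs; the gripper's body (76 mm by 85 mm) begins 54 mm behind the grasp point. The pads swing forward as they close: fully open they stand 13 mm farther back than shut.
Start: joints at [1.068, 0.707, -0.028, 1.485, 0.022, 0.951, -0.075], TCP at [255.671, -515.002, 231.268] pointing down, gripper open.
Joint ranges: [-2.71, 2.71], [-0.32, 2.16], [-1.57, 1.52], [0, 2.45], [-1.46, 4.6], [0, 2.02], [-2.83, 2.83]. Speed limits (rad/s): [1.89, 1.89, 2.57, 2.57, 3.01, 3.01, 3.01].

## Interface

Orientations are given as a unit quaternion [x, y, z, w].
In Python, from workcell import robot gives the robot as it stands.
- The arm moves only by the shell command python3 -m inch 'ROWS' [OPENING]. ROWS is JSON, a list of rows, each an object of numbers: "tx", "ty", "tz": the shift along the tool's x, y, z in mm; "wx", "wy", "wz": the turn, a rotation vector about the tool's x, y, z in rad. A call has 1 to 20 rows; each row is the pose to reach, as a shift and turn from the pose commanded when the call began, along the tool's axes at that moment; what a row does not reach only later rows make up. A row lasts 1/12 s, in which the tool goes at most 41.7 mm and 7.16 degrees, less where a joint would pass 70% of its speed; a pose out of reach is approached as far as the arm can. A call with a gripper value outside its range is refused whole. OPENING is the opening, from 0 (shut) to 1 (fully open), set as the call begins (- or left out, the last holds). The fingers move at their own pace and stop on an object; the grip force is fixed at half the most. Time passes only in rows, so rows that repeat a pose let the fingers close. It gives the time, the measured TCP pose, the force and the opening at its end, in the units of the state.
- robot.read_state(): the state, without advancing time (a new reading comes with each control period).
- robot.read_camera(name): name is "side" or "top"; returns the picture (420x560x3 uint8, red, green, blue); there is no depth.
- robot.camera_info(name): a dict with "camera_matrix" (3x3 intrinsics, pixels), "extrinsics" (4x4, takes a point from world to camera coordinates). Camera axes: x right, y down, z forward; pixel columns grow to the right and rows downward; lengths in mm; the calibration is good to about 2 mm. A picture is of the moment at which its call begins. camera_info takes no time and is no camera call.
- robot.sign_off(): hands the job in, once; it reports no verdict.
The state is a dict: "clock": time; "joints": joint angles; "qd": joint speeds; "joint_torque": joint torques, N m; "position": TCP position; "orientation": TCP orientation; "force": force on the tool from outside, world axes, zero at the start; "torque": the same for the moment, N m; "grip_width": finger opening in mm.
Only numpy, scipy, OpenCV 4.12 (cv2) and the standard library are available. Lean on these libraries where they do the work, as an engineer would, in place of code of your own. Each camera call takes 0.05 s, during which the arm holds its last target. There are 200 camera calls.

## Working session

There is one attempt and no reset: what is moved stays moved. The work goes in short steps, Python scripts to look and compute and a shell command to move; the robot and the scene stay as the last step left them, time stands still between calls to the robot, and variables do not carry over. Pictures are saved under pics/ and viewed, about 8 in all and at most 12, crops included, and the job is handed in when it is done.

```bash
mkdir -p pics; ls; python3 - <<'E'
from workcell import robot
import cv2
for n in("top","side"):
    cv2.imwrite(f"pics/{n}0.png",robot.read_camera(n)[:,:,::-1])
    i=robot.camera_info(n);print(n,i)
print(robot.read_state(),robot.grip_depth)
E
```

```text
pics
top {'camera_matrix': array([[545.83321451,   0.        , 279.97769528],
       [  0.        , 545.83321451, 208.47483621],
       [  0.        ,   0.        ,   1.        ]]), 'extrinsics': array([[-7.59585151e-03, -9.99920649e-01,  1.00498462e-02,
        -1.11551313e+02],
       [-9.88423796e-01,  5.98483788e-03, -1.51600071e-01,
         5.22387235e+02],
       [ 1.51527895e-01, -1.10850388e-02, -9.88390823e-01,
         1.40717965e+03],
       [ 0.00000000e+00,  0.00000000e+00,  0.00000000e+00,
         1.00000000e+00]])}
side {'camera_matrix': array([[444.72602828,   0.        , 294.059644  ],
       [  0.        , 444.72602828, 209.61267753],
       [  0.        ,   0.        ,   1.        ]]), 'extrinsics': array([[ 9.99316238e-01, -3.29185513e-02,  1.68352380e-02,
        -5.09378614e+02],
       [-9.88636432e-03, -6.76650330e-01, -7.36238134e-01,
         2.96668333e+01],
       [ 3.56274622e-02,  7.35568284e-01, -6.76513107e-01,
         1.20787919e+03],
       [ 0.00000000e+00,  0.00000000e+00,  0.00000000e+00,
         1.00000000e+00]])}
{'clock': 0.1, 'joints': array([ 1.06827512,  0.70704481, -0.02760126,  1.48494875,  0.02198476,
        0.95088761, -0.07550467]), 'qd': array([-0.00010433, -0.0025575 , -0.00036702, -0.00284306, -0.0005012 ,
       -0.00128593, -0.00041187]), 'joint_torque': array([ 5.40338384e-03, -8.84282541e+01,  1.23820335e+00, -2.36455929e+01,
        1.71642256e-02,  4.99871647e-03,  1.37891448e-04]), 'position': array([ 255.58635368, -514.81263555,  230.87284608]), 'orientation': array([ 8.49899965e-01, -5.26943836e-01, -4.26256663e-04, -2.48228427e-04]), 'force': array([1.00283226, 0.77595794, 0.68814289]), 'torque': array([0.00894422, 0.01515369, 0.01475737]), 'grip_width': 85.7525455659899} -18.700000000000003
```

View pics/top0.png

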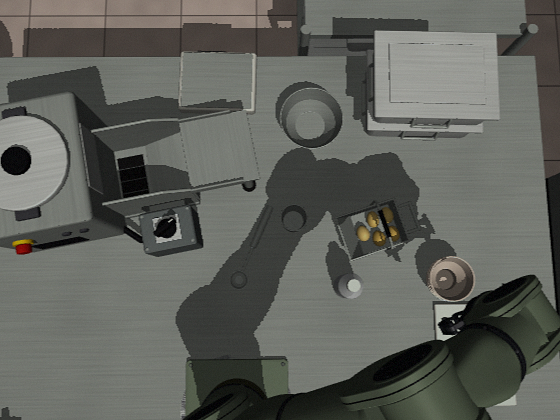

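View pics/side0.png

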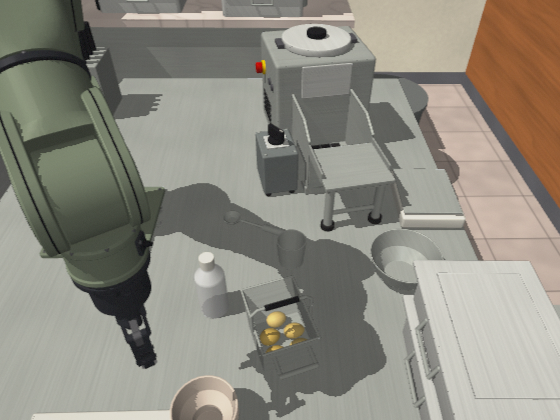

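The top view shows the cutter at left: housing near (30,170), hopper (130,165), ledge (215,145), isolator (168,227). The pan with its potatoes is at (378,230), with the bottle at (347,287) and a bowl at (452,278). In the side view the pan is at (280,320), the isolator at (277,135) and the ledge at (350,165). I'll enlarge both.

```bash
python3 - <<'E'
import cv2,numpy as np
t=cv2.imread("pics/top0.png");s=cv2.imread("pics/side0.png")
def crop(im,x,y,w,h,k):
    c=cv2.resize(im[y:y+h,x:x+w],None,fx=k,fy=k,interpolation=cv2.INTER_CUBIC)
    for u in range(x-x%10+10,x+w,10):
        cv2.line(c,((u-x)*k,0),((u-x)*k,6 if u%50 else 14),(0,0,255),1)
        if u%20==0: cv2.putText(c,str(u),((u-x)*k-8,24),0,.35,(0,0,255),1)
    for v in range(y-y%10+10,y+h,10):
        cv2.line(c,(0,(v-y)*k),(6 if v%50 else 14,(v-y)*k),(0,0,255),1)
        if v%20==0: cv2.putText(c,str(v),(8,(v-y)*k+4),0,.35,(0,0,255),1)
    return c
a=crop(t,80,95,190,165,4);cv2.imwrite("pics/c1.png",a[:600,:800])
b=crop(t,325,185,125,80,6);cv2.imwrite("pics/c2.png",b)
b=np.hstack([crop(s,235,265,95,120,4),np.zeros((480,10,3),np.uint8),crop(s,250,110,100,120,4)[:, :400]]);cv2.imwrite("pics/c3.png",b);print(b.shape)
E
```

```text
(480, 790, 3)
```

View pics/c1.png

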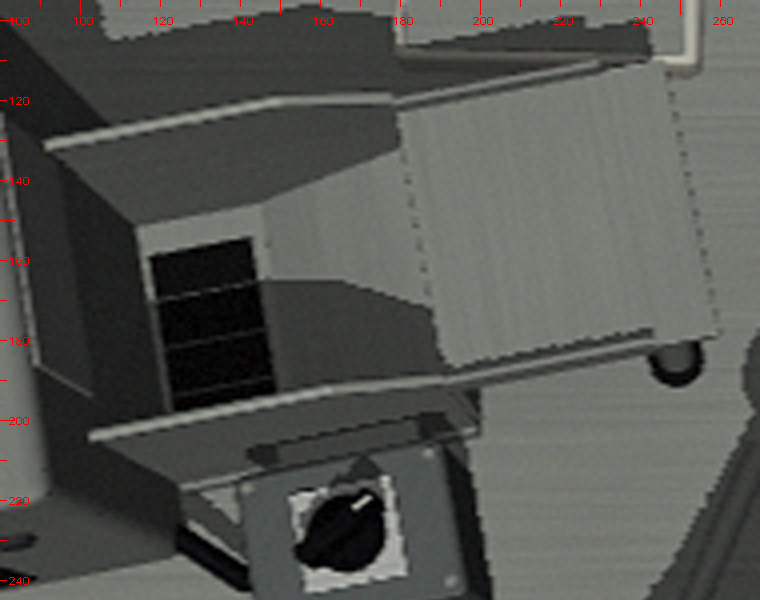

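View pics/c2.png

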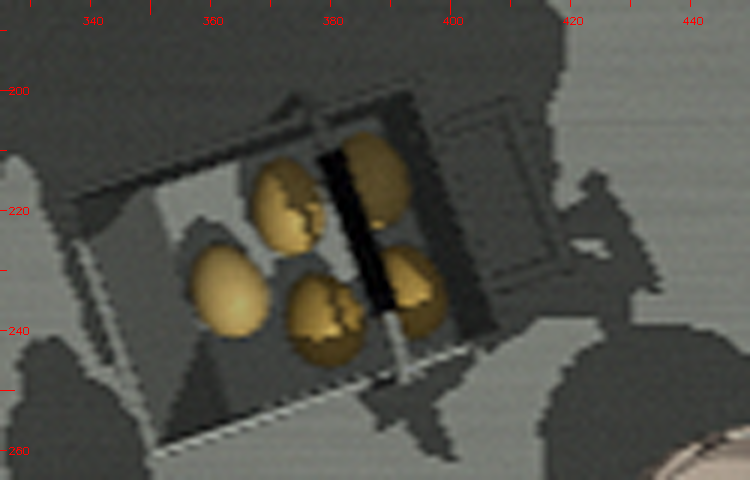

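View pics/c3.png

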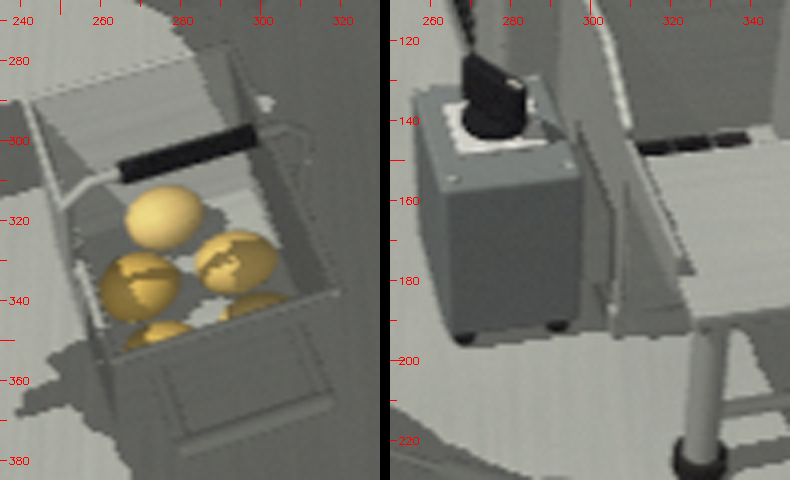

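The crops show:
- **Ledge:** rear corners at (246,111) and (259.5,179), crest top end at (179.5,122.5).
- **Isolator:** label centred at (167.4,228.5), with its white mark towards the upper right, so it is on.
- **Pan:** sleeve centre at (384.5,223.3) in top and (282.3,303.5) in side. The lip is on the left, towards the cutter.

I'll turn these into positions.

```bash
cat > h.py <<'E'
import numpy as np
from scipy.spatial.transform import Rotation as R
from scipy.optimize import least_squares
from workcell import robot
C={n:robot.camera_info(n) for n in("top","side")}
def ray(n,u,v):
    K,E=C[n]["camera_matrix"],C[n]["extrinsics"]
    d=E[:3,:3].T@np.linalg.solve(K,[u,v,1]); o=-E[:3,:3].T@E[:3,3]
    return o,d
def atz(n,u,v,z):
    o,d=ray(n,u,v); return o+d*(z-o[2])/d[2]
def proj(n,p):
    q=C[n]["extrinsics"][:3]@np.append(p,1); q=C[n]["camera_matrix"]@q; return q[:2]/q[2]
def tri(obs):
    A=[];b=[]
    for n,u,v in obs:
        o,d=ray(n,u,v); d=d/np.linalg.norm(d); P=np.eye(3)-np.outer(d,d); A.append(P); b.append(P@o)
    return np.linalg.lstsq(np.vstack(A),np.hstack(b),rcond=None)[0]
E
python3 - <<'E'
from h import *
np.set_printoptions(precision=1,suppress=True)
c1=lambda x,y:(80+x/4,95+y/4); c2=lambda x,y:(325+x/6,185+y/6)
s1=lambda x,y:(235+x/4,265+y/4); s2=lambda x,y:(250+(x-390)/4,110+y/4)
print("rear corners",atz("top",*c1(665,65),160),atz("top",*c1(718,335),160))
print("crest top end",atz("top",*c1(398,110),160), "crest low", atz("top",*c1(443,368),160))
print("label",[atz("top",*c1(*p),145) for p in[(290,495),(390,478),(408,575),(310,590)]])
print("bar ends",atz("top",*c1(372,492),191),atz("top",*c1(300,553),191))
print("side bar",atz("side",*s2(465,55),191),atz("side",*s2(525,88),191),"disc",atz("side",*s2(495,122),157),"topdisc",atz("top",*c1(345,533),157))
print("sleeve",tri([("top",*c2(357,230)),("side",*s1(189,154))]),[atz("top",*c2(*p),130) for p in[(330,155),(385,305)]],[atz("side",*s1(*p),130) for p in[(122,172),(256,137)]])
print("lip",[atz("top",*c2(*p),70) for p in[(75,205),(155,455),(410,95),(490,330)]])
print("side rim",[atz("side",*s1(*p),70) for p in[(25,100),(228,45),(110,355),(338,290)]])
print("handle top",[atz("top",*c2(*p),48) for p in[(518,103),(568,268)]],"side",[atz("side",*s1(*p),48) for p in[(180,445),(332,400)]])
s=robot.read_state();print(R.from_quat(s["orientation"]).as_matrix())
E
```

```text
rear corners [749.4 -31.4 160. ] [577.3 -64.2 160. ]
crest top end [721.  134.4 160. ] crest low [557.6 103.6 160. ]
label [array([482., 198., 145.]), array([492.2, 137.2, 145. ]), array([432.5, 125. , 145. ]), array([423.8, 184.2, 145. ])]
bar ends [477.3 139.4 191. ] [441.4 180.9 191. ]
side bar [442.6 179.5 191. ] [483.3 137.7 191. ] disc [462.8 148.1 157. ] topdisc [457.  161.5 157. ]
sleeve [ 470.7 -373.1  129.1] [array([ 500.4, -363. ,  130. ]), array([ 437.8, -383.5,  130. ])] [array([ 440.1, -383.2,  130. ]), array([ 505.2, -364.2,  130. ])]
lip [array([ 488.1, -263.7,   70. ]), array([ 380.2, -295.4,   70. ]), array([ 535.4, -410.6,   70. ]), array([ 432.8, -441.1,   70. ])]
side rim [array([ 385. , -293.9,   70. ]), array([ 495.5, -258.4,   70. ]), array([ 433.6, -445.1,   70. ]), array([ 545.1, -412.7,   70. ])]
handle top [array([ 535.2, -463.1,   48. ]), array([ 461.9, -481.9,   48. ])] side [array([ 466.6, -479.8,   48. ]), array([ 540. , -458.9,   48. ])]
[[ 0.4 -0.9 -0. ]
 [-0.9 -0.4  0. ]
 [-0.   0.  -1. ]]
```

```bash
cat >> h.py <<'E'
def pose(p,jaw,alpha=0):
    """TCP p; jaw yaw deg of tool x when pointing down; alpha: tool tips from down toward heading jaw (deg)"""
    c,s=np.cos(np.radians(jaw)),np.sin(np.radians(jaw)); X=np.array([c,s,0.]); Z=np.array([0,0,-1.])
    M=np.c_[X,np.cross(Z,X),Z]
    ax=np.cross(Z,X)   # rotating about +ax takes Z->X
    return np.array(p,float),R.from_rotvec(ax*np.radians(alpha))*R.from_matrix(M)
def go(p,jaw,alpha=0):
    s=robot.read_state(); r0=R.from_quat(s["orientation"]); p,r=pose(p,jaw,alpha)
    t=r0.inv().apply(p-s["position"]); w=(r0.inv()*r).as_rotvec()
    n=max(np.linalg.norm(t)/41.7,np.degrees(np.linalg.norm(w))/7.16)
    print("t",t.round(1),"w",w.round(3),"rows>=%.1f"%n)
CY=10.7; XC=np.array([np.cos(np.radians(CY)),np.sin(np.radians(CY)),0]); YC=np.array([-XC[1],XC[0],0]); CREST=np.array([634,119,160.])
ISO=np.array([460,160,179.])
E
python3 - <<'E'
from h import *
print([a for a in dir(robot) if a[0]!='_'])
go(ISO+[0,0,80-19],40.7)
print(atz("top",347,287,170),atz("top",452,278,75))
E
```

```text
['PlanningError', 'camera_info', 'grip_depth', 'read_camera', 'read_state', 'sign_off']
t [-513.5 -483.2   -8.6] w [-1.00e-03  1.00e-03 -1.82e+00] rows>=16.9
[ 313.09526993 -270.59064098  170.        ] [ 334.55784698 -551.40373301   75.        ]
```

```bash
python3 -m inch '[{"tx":-60,"ty":-56,"tz":-9,"wz":-0.12},{"tx":-513,"ty":-483,"tz":-9,"wz":-1.82},{"tx":-513,"ty":-483,"tz":-9,"wz":-1.82},{"tx":-513,"ty":-483,"tz":-9,"wz":-1.82},{"tx":-513,"ty":-483,"tz":-9,"wz":-1.82},{"tx":-513,"ty":-483,"tz":-9,"wz":-1.82},{"tx":-513,"ty":-483,"tz":-9,"wz":-1.82},{"tx":-513,"ty":-483,"tz":-9,"wz":-1.82},{"tx":-513,"ty":-483,"tz":-9,"wz":-1.82},{"tx":-513,"ty":-483,"tz":-9,"wz":-1.82},{"tx":-513,"ty":-483,"tz":-9,"wz":-1.82},{"tx":-513,"ty":-483,"tz":-9,"wz":-1.82},{"tx":-513,"ty":-483,"tz":-9,"wz":-1.82},{"tx":-513,"ty":-483,"tz":-9,"wz":-1.82},{"tx":-513,"ty":-483,"tz":-9,"wz":-1.82},{"tx":-513,"ty":-483,"tz":-9,"wz":-1.82},{"tx":-513,"ty":-483,"tz":-9,"wz":-1.82},{"tx":-513,"ty":-483,"tz":-9,"wz":-1.82},{"tx":-513,"ty":-483,"tz":-9,"wz":-1.82},{"tx":-513,"ty":-483,"tz":-9,"wz":-1.82}]' 1
python3 -c "
from h import *
go(ISO+[0,0,80-19],40.7);go(ISO+[0,0,-13],40.7);print(robot.read_state()['joints'])"
```

```text
t [-513.5 -483.2   -8.6] w [-1.00e-03  1.00e-03 -1.82e+00] rows>=16.9
t [-513.5 -483.2   65.4] w [-1.00e-03  1.00e-03 -1.82e+00] rows>=17.0
[ 1.06827512  0.70704481 -0.02760126  1.48494875  0.02198476  0.95088761
 -0.07550467]schema error: expected keys tx, ty, tz, wx, wy, wz
```

```bash
python3 -m inch '[{"tx":-60,"ty":-56,"tz":-9,"wx":0,"wy":0,"wz":-0.12},{"tx":-513,"ty":-483,"tz":-9,"wx":0,"wy":0,"wz":-1.82},{"tx":-513,"ty":-483,"tz":-9,"wx":0,"wy":0,"wz":-1.82},{"tx":-513,"ty":-483,"tz":-9,"wx":0,"wy":0,"wz":-1.82},{"tx":-513,"ty":-483,"tz":-9,"wx":0,"wy":0,"wz":-1.82},{"tx":-513,"ty":-483,"tz":-9,"wx":0,"wy":0,"wz":-1.82},{"tx":-513,"ty":-483,"tz":-9,"wx":0,"wy":0,"wz":-1.82},{"tx":-513,"ty":-483,"tz":-9,"wx":0,"wy":0,"wz":-1.82},{"tx":-513,"ty":-483,"tz":-9,"wx":0,"wy":0,"wz":-1.82},{"tx":-513,"ty":-483,"tz":-9,"wx":0,"wy":0,"wz":-1.82},{"tx":-513,"ty":-483,"tz":-9,"wx":0,"wy":0,"wz":-1.82},{"tx":-513,"ty":-483,"tz":-9,"wx":0,"wy":0,"wz":-1.82},{"tx":-513,"ty":-483,"tz":-9,"wx":0,"wy":0,"wz":-1.82},{"tx":-513,"ty":-483,"tz":-9,"wx":0,"wy":0,"wz":-1.82},{"tx":-513,"ty":-483,"tz":-9,"wx":0,"wy":0,"wz":-1.82},{"tx":-513,"ty":-483,"tz":-9,"wx":0,"wy":0,"wz":-1.82},{"tx":-513,"ty":-483,"tz":-9,"wx":0,"wy":0,"wz":-1.82},{"tx":-513,"ty":-483,"tz":-9,"wx":0,"wy":0,"wz":-1.82},{"tx":-513,"ty":-483,"tz":-9,"wx":0,"wy":0,"wz":-1.82},{"tx":-513,"ty":-483,"tz":-9,"wx":0,"wy":0,"wz":-1.82}]' 1
python3 - <<'E'
from h import *
import cv2
s=robot.read_state();print(s['clock'],s['position'],s['joints'])
go(ISO+[0,0,80-19],40.7);go(ISO+[0,0,-13],40.7)
a=robot.read_camera("top")[:,:,::-1];b=robot.read_camera("side")[:,:,::-1]
cv2.imwrite("pics/top1.png",a);cv2.imwrite("pics/side1.png",b)
# side crop for isolator and ledge
c=cv2.resize(b[60:250,230:430],None,fx=3,fy=3,interpolation=cv2.INTER_CUBIC)
cv2.imwrite("pics/c4.png",c)
E
```

```text
clock: 1.77
position: [460.0, 158.7, 240.0]
orientation: [0.938, 0.348, -0.0, 0.0]
force: [0.1, -0.0, -0.3]
grip_width: 85.2
1.7667 [459.98082829 158.71042572 240.04648979] [-0.11812074  0.59577529 -0.48712015  1.77443681  0.35416252  0.86012984
 -0.05830473]
t [ 0.9 -1.   0. ] w [ 0.     0.001 -0.   ] rows>=0.0
t [ 0.9 -1.  74. ] w [ 0.     0.001 -0.   ] rows>=1.8
```

View pics/c4.png

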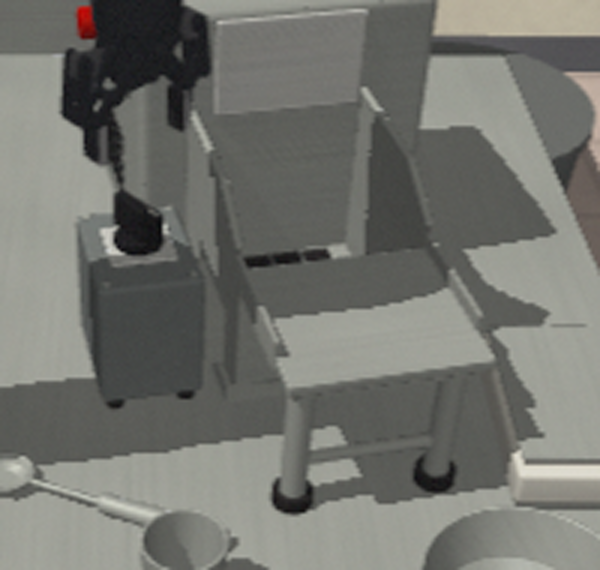

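The side crop shows the open jaws straddling above the isolator bar. The ledge's rear corners are at about side pixels (324.7,188.5) and (395,179.5). The cup and ladle lie near (290,242).

```bash
python3 -m inch '[{"tx":1,"ty":-1,"tz":30,"wx":0,"wy":0,"wz":0},{"tx":1,"ty":-1,"tz":55,"wx":0,"wy":0,"wz":0},{"tx":1,"ty":-1,"tz":74,"wx":0,"wy":0,"wz":0},{"tx":1,"ty":-1,"tz":74,"wx":0,"wy":0,"wz":0}]' 1
python3 -m inch '[{"tx":0,"ty":0,"tz":0,"wx":0,"wy":0,"wz":0},{"tx":0,"ty":0,"tz":0,"wx":0,"wy":0,"wz":0},{"tx":0,"ty":0,"tz":0,"wx":0,"wy":0,"wz":0},{"tx":0,"ty":0,"tz":0,"wx":0,"wy":0,"wz":0},{"tx":0,"ty":0,"tz":0,"wx":0,"wy":0,"wz":0},{"tx":0,"ty":0,"tz":0,"wx":0,"wy":0,"wz":0},{"tx":0,"ty":0,"tz":0,"wx":0,"wy":0,"wz":0},{"tx":0,"ty":0,"tz":0,"wx":0,"wy":0,"wz":0}]' 0
python3 - <<'E'
from h import *
a,b=atz("side",324.7,188.5,160),atz("side",395,179.5,160)
m=(a+b)/2;print(a,b,m,np.linalg.norm(a-b),"crest",m+170*YC)
print("cup",atz("top",293,218,75))
E
```

```text
clock: 2.2
position: [459.2, 159.2, 163.8]
orientation: [0.938, 0.347, -0.002, 0.0]
force: [0.3, -0.1, -0.2]
grip_width: 85.6
clock: 2.87
position: [460.3, 160.5, 166.9]
orientation: [0.938, 0.348, 0.0, 0.0]
force: [-3.7, -2.7, 13.5]
grip_width: 12.9
[578.96554502 -63.37915871 160.        ] [756.74513926 -30.83710478 160.        ] [667.85534214 -47.10813174 160.        ] 180.73342082302884 crest [636.29201753 119.93604367 160.        ]
cup [ 491.22682679 -148.15910039   75.        ]
```

```bash
python3 -m inch '[{"tx":0,"ty":0,"tz":-2,"wx":0,"wy":0,"wz":-0.1},{"tx":0,"ty":0,"tz":-2,"wx":0,"wy":0,"wz":-0.2},{"tx":0,"ty":0,"tz":-2,"wx":0,"wy":0,"wz":-0.3},{"tx":0,"ty":0,"tz":-2,"wx":0,"wy":0,"wz":-0.4},{"tx":0,"ty":0,"tz":-2,"wx":0,"wy":0,"wz":-0.5},{"tx":0,"ty":0,"tz":-2,"wx":0,"wy":0,"wz":-0.6},{"tx":0,"ty":0,"tz":-2,"wx":0,"wy":0,"wz":-0.7},{"tx":0,"ty":0,"tz":-2,"wx":0,"wy":0,"wz":-0.8},{"tx":0,"ty":0,"tz":-2,"wx":0,"wy":0,"wz":-0.9},{"tx":0,"ty":0,"tz":-2,"wx":0,"wy":0,"wz":-1.0},{"tx":0,"ty":0,"tz":-2,"wx":0,"wy":0,"wz":-1.05},{"tx":0,"ty":0,"tz":-2,"wx":0,"wy":0,"wz":-1.05}]'
python3 -m inch '[{"tx":0,"ty":0,"tz":0,"wx":0,"wy":0,"wz":0},{"tx":0,"ty":0,"tz":0,"wx":0,"wy":0,"wz":0},{"tx":0,"ty":0,"tz":0,"wx":0,"wy":0,"wz":0},{"tx":0,"ty":0,"tz":0,"wx":0,"wy":0,"wz":0},{"tx":0,"ty":0,"tz":0,"wx":0,"wy":0,"wz":0},{"tx":0,"ty":0,"tz":-30,"wx":0,"wy":0,"wz":0},{"tx":0,"ty":0,"tz":-70,"wx":0,"wy":0,"wz":0},{"tx":0,"ty":0,"tz":-100,"wx":0,"wy":0,"wz":0},{"tx":0,"ty":0,"tz":-100,"wx":0,"wy":0,"wz":0}]' 1
python3 - <<'E'
from h import *
import cv2
s=robot.read_state();print(s['clock'],s['position'],s['joints'])
a=robot.read_camera("side")[:,:,::-1]
cv2.imwrite("pics/side2.png",a); cv2.imwrite("pics/c5.png",cv2.resize(a[100:200,230:330],None,fx=4,fy=4,interpolation=cv2.INTER_CUBIC))
SL=np.array([470.7,-373.1,130])
for j in(107.3,-72.7): go(SL+[0,0,130],j)
E
```

```text
clock: 3.87
position: [460.7, 162.0, 167.4]
orientation: [0.636, 0.772, 0.001, -0.001]
force: [10.1, 13.4, -37.5]
grip_width: 12.4
clock: 4.62
position: [461.3, 161.7, 273.2]
orientation: [0.637, 0.771, 0.003, 0.001]
force: [0.4, -0.5, 0.2]
grip_width: 85.3
4.6167 [461.25506499 161.72926141 273.16243304] [ 0.0642811   0.62266957 -0.84450004  1.71268608  0.53072344  1.04365953
  0.79934281]
t [-526.5  -90.6   10. ] w [ 0.004 -0.    -0.113] rows>=12.8
t [-526.5  -90.6   10. ] w [-0.    -0.006  3.028] rows>=24.2
```

View pics/c5.png

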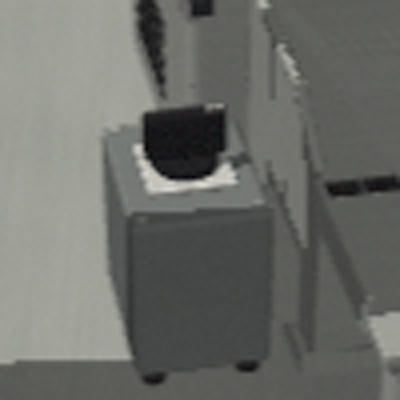

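The isolator bar now lies along crest x with its white end to the right, so it is off. Next is the pan.

```bash
python3 -m inch '[{"tx":-526,"ty":-90,"tz":0,"wx":0,"wy":0,"wz":2.3},{"tx":-526,"ty":-90,"tz":0,"wx":0,"wy":0,"wz":2.3},{"tx":-526,"ty":-90,"tz":0,"wx":0,"wy":0,"wz":2.3},{"tx":-526,"ty":-90,"tz":0,"wx":0,"wy":0,"wz":2.3},{"tx":-526,"ty":-90,"tz":0,"wx":0,"wy":0,"wz":2.3},{"tx":-526,"ty":-90,"tz":0,"wx":0,"wy":0,"wz":2.3},{"tx":-526,"ty":-90,"tz":0,"wx":0,"wy":0,"wz":2.3},{"tx":-526,"ty":-90,"tz":0,"wx":0,"wy":0,"wz":2.3},{"tx":-526,"ty":-90,"tz":0,"wx":0,"wy":0,"wz":2.3},{"tx":-526,"ty":-90,"tz":0,"wx":0,"wy":0,"wz":2.3},{"tx":-526,"ty":-90,"tz":0,"wx":0,"wy":0,"wz":2.3},{"tx":-526,"ty":-90,"tz":0,"wx":0,"wy":0,"wz":2.3},{"tx":-526,"ty":-90,"tz":0,"wx":0,"wy":0,"wz":2.3},{"tx":-526,"ty":-90,"tz":0,"wx":0,"wy":0,"wz":2.3},{"tx":-526,"ty":-90,"tz":0,"wx":0,"wy":0,"wz":2.3},{"tx":-526,"ty":-90,"tz":0,"wx":0,"wy":0,"wz":2.3},{"tx":-526,"ty":-90,"tz":0,"wx":0,"wy":0,"wz":2.3},{"tx":-526,"ty":-90,"tz":0,"wx":0,"wy":0,"wz":2.3},{"tx":-526,"ty":-90,"tz":0,"wx":0,"wy":0,"wz":2.3},{"tx":-526,"ty":-90,"tz":0,"wx":0,"wy":0,"wz":2.3}]'
python3 - <<'E'
from h import *
s=robot.read_state();print(s['joints'].round(4),s['position'].round(1),s['orientation'].round(4))
SL=np.array([470.7,-373.1,130])
go(SL+[0,0,-17],-72.7)
# kinematics fit
D=[([1.06827512,0.70704481,-0.02760126,1.48494875,0.02198476,0.95088761,-0.07550467],[255.586,-514.813,230.873],[.8499,-.52694,-.0004,-.0002]),
([-0.11812074,0.59577529,-0.48712015,1.77443681,0.35416252,0.86012984,-0.05830473],[459.98,158.71,240.05],[.938,.348,0,0]),
([0.0642811,0.62266957,-0.84450004,1.71268608,0.53072344,1.04365953,0.79934281],[461.255,161.73,273.16],[.637,.771,.003,.001]),
(s['joints'],s['position'],s['orientation'])]
import itertools
def fk(q,L,sg):
    h,a,b,c,e1,e2=L; r=R.identity();p=np.array([0,0,h])
    for i,(ax,l) in enumerate(zip('zyzyzyz',[(0,0),(0,a),(e1,0),(0,b),(e2,0),(0,c),(0,0)])):
        r=r*R.from_euler(ax,sg[i]*q[i]); p=p+r.apply([l[0],0,l[1]])
    return p,r
best=[]
for sg in itertools.product([1,-1],repeat=7):
    if sg[1]<0:continue
    f=[fk(d[0],[0]*6,sg)[1] for d in D]
    # tool offset Rz const: minimise z-axis mismatch and consistent wz
    rel=[(a.inv()*R.from_quat(d[2])) for a,d in zip(f,D)]
    e=max((rel[0].inv()*x).magnitude() for x in rel); best.append((e,sg,rel[0].as_euler('xyz')))
best.sort(key=lambda x:x[0]);print(best[:3])
sg=best[0][1]
res=least_squares(lambda L:np.hstack([fk(d[0],L,sg)[0]-d[1] for d in D]),[300,400,400,250,0,0]);print(res.x.round(1),np.abs(res.fun).max())
E
```

```text
clock: 6.33
position: [470.6, -372.7, 267.5]
orientation: [0.963, -0.268, -0.001, 0.0]
force: [0.7, 0.3, 0.2]
grip_width: 85.6
[ 0.7158  0.7169 -0.2129  1.3199  0.1554  1.1222 -0.0564] [ 470.6 -372.7  267.5] [ 9.634e-01 -2.680e-01 -7.000e-04  1.000e-04]
t [  0.5   0.2 154.5] w [0.001 0.001 0.726] rows>=5.8
[(0.0010191447898843062, (-1, 1, -1, 1, -1, 1, -1), array([-5.43113963e-05,  9.54576603e-05,  3.14158612e+00])), (0.5711449280544878, (-1, 1, -1, -1, 1, 1, 1), array([-3.13051314, -0.17140518, -0.00403019])), (0.9430542495161295, (-1, 1, -1, 1, -1, -1, 1), array([-2.92550985, -1.23171815, -0.15325124]))]
[2020.1  586.   275.5 2125.   -49.6  -21.6] 28.317116348206525
```

```bash
python3 -m inch '[{"tx":0.5,"ty":0,"tz":10,"wx":0,"wy":0,"wz":0.12},{"tx":0.5,"ty":0,"tz":20,"wx":0,"wy":0,"wz":0.24},{"tx":0.5,"ty":0,"tz":30,"wx":0,"wy":0,"wz":0.36},{"tx":0.5,"ty":0,"tz":40,"wx":0,"wy":0,"wz":0.48},{"tx":0.5,"ty":0,"tz":60,"wx":0,"wy":0,"wz":0.6},{"tx":0.5,"ty":0,"tz":80,"wx":0,"wy":0,"wz":0.726},{"tx":0.5,"ty":0,"tz":105,"wx":0,"wy":0,"wz":0.726},{"tx":0.5,"ty":0,"tz":135,"wx":0,"wy":0,"wz":0.726},{"tx":0.5,"ty":0,"tz":150,"wx":0,"wy":0,"wz":0.726},{"tx":0.5,"ty":0,"tz":154,"wx":0,"wy":0,"wz":0.726},{"tx":0.5,"ty":0,"tz":154,"wx":0,"wy":0,"wz":0.726}]'
python3 -m inch '[{"tx":0,"ty":0,"tz":0,"wx":0,"wy":0,"wz":0},{"tx":0,"ty":0,"tz":0,"wx":0,"wy":0,"wz":0},{"tx":0,"ty":0,"tz":0,"wx":0,"wy":0,"wz":0},{"tx":0,"ty":0,"tz":0,"wx":0,"wy":0,"wz":0},{"tx":0,"ty":0,"tz":0,"wx":0,"wy":0,"wz":0},{"tx":0,"ty":0,"tz":0,"wx":0,"wy":0,"wz":0},{"tx":0,"ty":0,"tz":0,"wx":0,"wy":0,"wz":0},{"tx":0,"ty":0,"tz":0,"wx":0,"wy":0,"wz":0}]' 0
python3 - <<'E'
from h import *
s=robot.read_state();print(s['joints'].round(4).tolist(),s['position'].round(1).tolist(),s['orientation'].round(4).tolist())
D=[([1.06827512,0.70704481,-0.02760126,1.48494875,0.02198476,0.95088761,-0.07550467],[255.586,-514.813,230.873]),
([-0.11812074,0.59577529,-0.48712015,1.77443681,0.35416252,0.86012984,-0.05830473],[459.98,158.71,240.05]),
([0.0642811,0.62266957,-0.84450004,1.71268608,0.53072344,1.04365953,0.79934281],[461.255,161.73,273.16]),
([.7158,.7169,-.2129,1.3199,.1554,1.1222,-.0564],[470.6,-372.7,267.5]),
(s['joints'],s['position'])]
def fk(q,L):
    h,a,b,c,e1,e2=L; r=R.identity();p=np.array([0,0,h])
    for i,(ax,l) in enumerate(zip('zyzyzyz',[(0,0),(0,a),(e1,0),(e2,b),(0,0),(0,c),(0,0)])):
        r=r*R.from_euler(ax,[-1,1,-1,1,-1,1,-1][i]*q[i]); p=p+r.apply([l[0],0,l[1]])
    return p,r
res=least_squares(lambda L:np.hstack([np.hstack([fk(d[0],L)[0]-d[1] for d in D]),1e-3*(L-[346,550,300,300,45,-45])]),[346,550,300,300,0,0]);print(res.x.round(1),np.abs(res.fun).max())
E
```

```text
clock: 7.25
position: [470.8, -372.8, 113.3]
orientation: [0.807, -0.591, -0.001, 0.0]
force: [0.3, 0.0, 0.4]
grip_width: 85.3
clock: 7.92
position: [471.4, -373.2, 114.6]
orientation: [0.806, -0.592, 0.0, -0.0]
force: [-0.3, 0.9, 6.0]
grip_width: 9.5
[0.6202, 0.894, -0.0077, 1.514, 0.0089, 0.7332, -0.657] [471.4, -373.2, 114.6] [0.8063, -0.5915, 0.0002, -0.0]
[1092.2  554.   275.6 1164.4  -34.   -24.7] 29.35619340292044
```

```bash
sed -i 's/634,119,160/635,119.5,160/' h.py; python3 -m inch '[{"tx":0,"ty":0,"tz":-5,"wx":0,"wy":0,"wz":0},{"tx":0,"ty":0,"tz":-15,"wx":0,"wy":0,"wz":0},{"tx":0,"ty":0,"tz":-30,"wx":0,"wy":0,"wz":0},{"tx":0,"ty":0,"tz":-50,"wx":0,"wy":0,"wz":0},{"tx":0,"ty":0,"tz":-70,"wx":0,"wy":0,"wz":0},{"tx":0,"ty":0,"tz":-90,"wx":0,"wy":0,"wz":0},{"tx":0,"ty":0,"tz":-110,"wx":0,"wy":0,"wz":0},{"tx":0,"ty":0,"tz":-130,"wx":0,"wy":0,"wz":0},{"tx":0,"ty":0,"tz":-150,"wx":0,"wy":0,"wz":0},{"tx":0,"ty":0,"tz":-170,"wx":0,"wy":0,"wz":0},{"tx":0,"ty":0,"tz":-190,"wx":0,"wy":0,"wz":0},{"tx":0,"ty":0,"tz":-205,"wx":0,"wy":0,"wz":0},{"tx":0,"ty":0,"tz":-215,"wx":0,"wy":0,"wz":0},{"tx":0,"ty":0,"tz":-220,"wx":0,"wy":0,"wz":0},{"tx":0,"ty":0,"tz":-220,"wx":0,"wy":0,"wz":0}]'
python3 - <<'E'
from h import *
import cv2
s=robot.read_state();print(s['joints'].round(4).tolist(),s['position'].round(1).tolist(),s['orientation'].round(4).tolist())
go(CREST-60*YC+[0,0,135+40],-79.3)
a=robot.read_camera("side")[:,:,::-1];cv2.imwrite("pics/side3.png",a)
E
```

```text
clock: 9.17
position: [471.3, -373.1, 335.4]
orientation: [0.806, -0.592, 0.001, -0.0]
force: [1.2, 0.7, -5.6]
grip_width: 9.4
[0.6149, 0.6636, 0.0038, 1.1828, -0.0025, 1.294, -0.6475] [471.3, -373.1, 335.4] [0.8062, -0.5916, 0.0006, -0.0]
t [-3.612e+02 -2.970e+02  3.000e-01] w [-0.001 -0.001  0.118] rows>=11.2
```

View pics/side3.png

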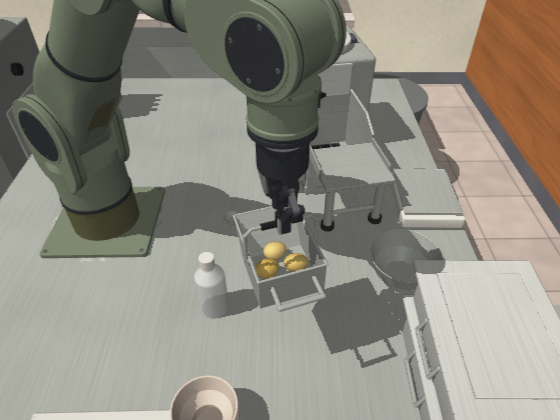

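The pan (at about (280,260)) is lifted level with its potatoes still in it. I'll carry it over the ledge with gentle ramps.

```bash
python3 -m inch '[{"tx":-4,"ty":-3,"tz":0,"wx":0,"wy":0,"wz":0.001},{"tx":-14,"ty":-12,"tz":0,"wx":0,"wy":0,"wz":0.005},{"tx":-32,"ty":-26,"tz":0,"wx":0,"wy":0,"wz":0.01},{"tx":-54,"ty":-44,"tz":0,"wx":0,"wy":0,"wz":0.018},{"tx":-79,"ty":-65,"tz":0,"wx":0,"wy":0,"wz":0.026},{"tx":-105,"ty":-86,"tz":0,"wx":0,"wy":0,"wz":0.034},{"tx":-131,"ty":-108,"tz":0,"wx":0,"wy":0,"wz":0.043},{"tx":-157,"ty":-129,"tz":0,"wx":0,"wy":0,"wz":0.051},{"tx":-183,"ty":-151,"tz":0,"wx":0,"wy":0,"wz":0.06},{"tx":-209,"ty":-172,"tz":0,"wx":0,"wy":0,"wz":0.068},{"tx":-235,"ty":-193,"tz":0,"wx":0,"wy":0,"wz":0.077},{"tx":-261,"ty":-215,"tz":0,"wx":0,"wy":0,"wz":0.085},{"tx":-285,"ty":-234,"tz":0,"wx":0,"wy":0,"wz":0.093},{"tx":-307,"ty":-253,"tz":0,"wx":0,"wy":0,"wz":0.1},{"tx":-327,"ty":-269,"tz":0,"wx":0,"wy":0,"wz":0.107},{"tx":-343,"ty":-282,"tz":0,"wx":0,"wy":0,"wz":0.112},{"tx":-354,"ty":-291,"tz":0,"wx":0,"wy":0,"wz":0.116},{"tx":-360,"ty":-296,"tz":0,"wx":0,"wy":0,"wz":0.118},{"tx":-361,"ty":-297,"tz":0,"wx":0,"wy":0,"wz":0.118},{"tx":-361,"ty":-297,"tz":0,"wx":0,"wy":0,"wz":0.118}]'
python3 - <<'E'
from h import *
import cv2
s=robot.read_state();print(s['joints'].round(4).tolist(),s['position'].round(1).tolist(),s['orientation'].round(4).tolist())
a=robot.read_camera("side")[:,:,::-1];b=robot.read_camera("top")[:,:,::-1]
go(CREST-60*YC+[0,0,112],-79.3)
f=lambda c:cv2.resize(c,None,fx=4,fy=4,interpolation=cv2.INTER_CUBIC)
cv2.imwrite("pics/c6.png",np.hstack([f(a[70:210,295:410])[:, :440],f(b[90:230,165:265])[:, :360]]))
E
```

```text
clock: 10.88
position: [646.0, 60.1, 333.8]
orientation: [0.77, -0.638, -0.0, 0.0]
force: [0.4, -0.1, -5.5]
grip_width: 9.4
[-0.1654, 0.7693, 0.0639, 0.9593, -0.0447, 1.415, -1.4965] [646.0, 60.1, 333.8] [0.77, -0.6381, -0.0002, 0.0004]
t [-1.4 -0.4 62.3] w [ 0.    -0.001 -0.001] rows>=1.5
```

View pics/c6.png

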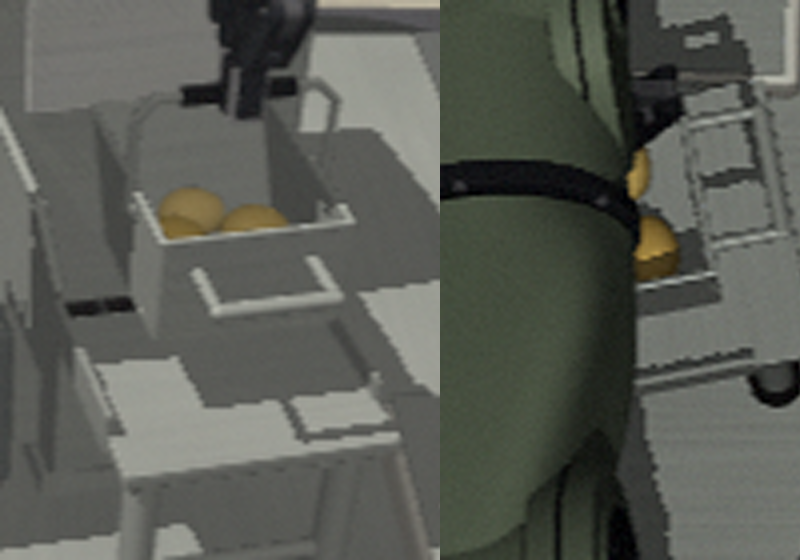

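The pan hangs level above the ledge, aligned between the guides, with its handle towards the open rear. I'll lower it until it touches.

```bash
python3 -m inch '[{"tx":-1,"ty":0,"tz":8,"wx":0,"wy":0,"wz":0},{"tx":-1,"ty":0,"tz":20,"wx":0,"wy":0,"wz":0},{"tx":-1,"ty":0,"tz":33,"wx":0,"wy":0,"wz":0},{"tx":-1,"ty":0,"tz":45,"wx":0,"wy":0,"wz":0},{"tx":-1,"ty":0,"tz":53,"wx":0,"wy":0,"wz":0},{"tx":-1,"ty":0,"tz":57,"wx":0,"wy":0,"wz":0},{"tx":-1,"ty":0,"tz":59,"wx":0,"wy":0,"wz":0},{"tx":-1,"ty":0,"tz":60,"wx":0,"wy":0,"wz":0},{"tx":-1,"ty":0,"tz":60,"wx":0,"wy":0,"wz":0},{"tx":-1,"ty":0,"tz":60,"wx":0,"wy":0,"wz":0}]'
```

```text
clock: 11.82
position: [646.2, 61.2, 274.8]
orientation: [0.77, -0.638, 0.0, -0.0]
force: [-0.5, -0.2, -0.8]
grip_width: 10.0
```

```bash
python3 -m inch '[{"tx":0,"ty":0,"tz":1,"wx":0,"wy":0,"wz":0},{"tx":0,"ty":0,"tz":1,"wx":0,"wy":0,"wz":0},{"tx":0,"ty":0,"tz":1,"wx":0,"wy":0,"wz":0},{"tx":0,"ty":0,"tz":1,"wx":0,"wy":0,"wz":0},{"tx":0,"ty":0,"tz":1,"wx":0,"wy":0,"wz":0},{"tx":0,"ty":0,"tz":1,"wx":0,"wy":0,"wz":0},{"tx":0,"ty":0,"tz":-20,"wx":0,"wy":0,"wz":0},{"tx":0,"ty":0,"tz":-50,"wx":0,"wy":0,"wz":0},{"tx":0,"ty":0,"tz":-90,"wx":0,"wy":0,"wz":0},{"tx":0,"ty":0,"tz":-90,"wx":0,"wy":0,"wz":0}]' 1
python3 - <<'E'
from h import *
import itertools
s=robot.read_state();print(s['joints'].round(4).tolist(),s['position'].round(1).tolist())
D=[([1.06827512,0.70704481,-0.02760126,1.48494875,0.02198476,0.95088761,-0.07550467],[255.586,-514.813,230.873]),
([-0.11812074,0.59577529,-0.48712015,1.77443681,0.35416252,0.86012984,-0.05830473],[459.98,158.71,240.05]),
([0.0642811,0.62266957,-0.84450004,1.71268608,0.53072344,1.04365953,0.79934281],[461.255,161.73,273.16]),
([.7158,.7169,-.2129,1.3199,.1554,1.1222,-.0564],[470.6,-372.7,267.5]),
([0.6202,0.894,-0.0077,1.514,0.0089,0.7332,-0.657],[471.4,-373.2,114.6]),
([0.6149,0.6636,0.0038,1.1828,-0.0025,1.294,-0.6475],[471.3,-373.1,335.4]),
([-0.1654,0.7693,0.0639,0.9593,-0.0447,1.415,-1.4965],[646.0,60.1,333.8]),
(s['joints'],s['position'])]
# linear fit: p=sum_i R_i t_i ; ridge to zero for x,y ; prior for z
def rots(q):
    r=R.identity();o=[np.eye(3)]
    for i,ax in enumerate('zyzyzyz'):
        r=r*R.from_euler(ax,[-1,1,-1,1,-1,1,-1][i]*q[i]); o.append(r.as_matrix())
    return o
A=np.vstack([np.hstack(rots(d[0])) for d in D]); b=np.hstack([d[1] for d in D])
for x in(300,346,360,400):
    pr=np.zeros(24); pr[2]=x
    lam=0.02
    t=pr+np.linalg.lstsq(np.vstack([A,lam*np.eye(24)]),np.hstack([b-A@pr,np.zeros(24)]),rcond=None)[0]
    print(x,t.reshape(8,3).round(0).tolist(),np.abs(A@t-b).max())
E
```

```text
clock: 12.65
position: [647.1, 61.3, 371.2]
orientation: [0.77, -0.638, 0.003, -0.003]
force: [-0.2, 0.3, -0.3]
grip_width: 85.6
[-0.1666, 0.7562, 0.0674, 0.8595, -0.0462, 1.5184, -1.4996] [647.1, 61.3, 371.2]
300 [[2.0, -1.0, 238.0], [-6.0, -6.0, -62.0], [8.0, -6.0, 255.0], [-2.0, -10.0, 255.0], [1.0, -10.0, 144.0], [-5.0, -0.0, 144.0], [-9.0, -0.0, 82.0], [4.0, -0.0, 82.0]] 0.8306170086367501
346 [[2.0, -1.0, 272.0], [-6.0, -6.0, -74.0], [9.0, -6.0, 255.0], [-2.0, -10.0, 255.0], [2.0, -10.0, 144.0], [-6.0, -0.0, 144.0], [-9.0, -0.0, 93.0], [4.0, -0.0, 93.0]] 0.7450457064596776
360 [[2.0, -2.0, 282.0], [-6.0, -6.0, -78.0], [9.0, -6.0, 255.0], [-2.0, -10.0, 255.0], [3.0, -10.0, 144.0], [-6.0, -0.0, 144.0], [-9.0, -0.0, 96.0], [4.0, -0.0, 96.0]] 0.7190022666663936
400 [[2.0, -2.0, 311.0], [-6.0, -6.0, -89.0], [10.0, -6.0, 254.0], [-3.0, -10.0, 254.0], [3.0, -10.0, 144.0], [-8.0, -0.0, 144.0], [-9.0, -0.0, 105.0], [4.0, -0.0, 105.0]] 0.688983684511129
```

```bash
python3 - <<'E'
from h import *
go(CREST-240*YC+[0,0,200],-79.3,-30)
E
```

```text
t [180.6   1.2  11.3] w [-0.008 -0.524  0.002] rows>=4.3
```

```bash
python3 -m inch '[{"tx":30,"ty":0,"tz":0,"wx":0,"wy":0,"wz":0},{"tx":60,"ty":0,"tz":0,"wx":0,"wy":-0.1,"wz":0},{"tx":95,"ty":0,"tz":4,"wx":0,"wy":-0.2,"wz":0},{"tx":130,"ty":0,"tz":8,"wx":0,"wy":-0.3,"wz":0},{"tx":160,"ty":0,"tz":11,"wx":0,"wy":-0.4,"wz":0},{"tx":180,"ty":1,"tz":11,"wx":0,"wy":-0.52,"wz":0},{"tx":180,"ty":1,"tz":11,"wx":0,"wy":-0.52,"wz":0},{"tx":180,"ty":1,"tz":11,"wx":0,"wy":-0.52,"wz":0}]' 0.3
cat > kin.py <<'E'
from h import *
D=[([1.06827512,0.70704481,-0.02760126,1.48494875,0.02198476,0.95088761,-0.07550467],[255.586,-514.813,230.873]),
([-0.11812074,0.59577529,-0.48712015,1.77443681,0.35416252,0.86012984,-0.05830473],[459.98,158.71,240.05]),
([0.0642811,0.62266957,-0.84450004,1.71268608,0.53072344,1.04365953,0.79934281],[461.255,161.73,273.16]),
([.7158,.7169,-.2129,1.3199,.1554,1.1222,-.0564],[470.6,-372.7,267.5]),
([0.6202,0.894,-0.0077,1.514,0.0089,0.7332,-0.657],[471.4,-373.2,114.6]),
([0.6149,0.6636,0.0038,1.1828,-0.0025,1.294,-0.6475],[471.3,-373.1,335.4]),
([-0.1654,0.7693,0.0639,0.9593,-0.0447,1.415,-1.4965],[646.0,60.1,333.8]),
([-0.1666,0.7562,0.0674,0.8595,-0.0462,1.5184,-1.4996],[647.1,61.3,371.2])]
s=robot.read_state(); D.append((s['joints'],s['position']))
SG=np.array([-1,1,-1,1,-1,1,-1])
def rots(q):
    r=R.identity();o=[np.eye(3)]
    for i,ax in enumerate('zyzyzyz'):
        r=r*R.from_euler(ax,SG[i]*q[i]); o.append(r.as_matrix())
    return o
A=np.vstack([np.hstack(rots(d[0])) for d in D]); b=np.hstack([d[1] for d in D])
A=np.delete(A,[3,4,5,9,10,11,15,16,17,21,22,23],1)   # merge: offsets in frames 0,2,4,6
A=np.hstack([A]);pr=np.zeros(12)
t=np.linalg.lstsq(np.vstack([A,0.02*np.eye(12)]),np.hstack([b,np.zeros(12)]),rcond=None)[0]
LIM=np.array([[-2.71,2.71],[-.32,2.16],[-1.57,1.52],[0,2.45],[-1.46,4.6],[0,2.02],[-2.83,2.83]])
def fk(q):
    o=rots(q); T=t.reshape(4,3)
    return o[0]@T[0]+o[2]@T[1]+o[4]@T[2]+o[6]@T[3], R.from_matrix(o[7])*R.from_euler('z',np.pi)
def ik(p,r,q0):
    def f(q):
        pp,rr=fk(q); return np.hstack([(pp-p)/5,(rr.inv()*r).as_rotvec()*40,0.02*(q-q0)])
    best=min((least_squares(f,np.clip(x,LIM[:,0]+.01,LIM[:,1]-.01),bounds=(LIM[:,0]+.0,LIM[:,1]-.0)) for x in (q0,q0+[0,0,.4,0,0,0,0],q0-[0,0,.4,0,0,0,0])),key=lambda z:z.cost)
    q=best.x; pp,rr=fk(q); return q,np.linalg.norm(pp-p),(rr.inv()*r).magnitude()
E
python3 - <<'E'
from kin import *
np.set_printoptions(precision=2,suppress=True,linewidth=150)
print(s['joints'].tolist(),s['position'].round(1),t.reshape(4,3).round(0).tolist(),np.abs(A@t-b).max())
q=s['joints']
for al in(50,60,70,80,90):
    d=YC*np.sin(np.radians(al))-np.array([0,0,np.cos(np.radians(al))])
    h=CREST-162*YC+[0,0,48]
    for nm,p in(("pre",h+19*d-60*d),("at",h+19*d)):
        for j,sg in((-79.3,-1),(100.7,1)):
            P,r=pose(p,j,sg*al); print(al,nm,j,*ik(P,r,q))
E
```

```text
clock: 13.32
position: [673.3, -117.5, 346.5]
orientation: [0.741, -0.62, -0.196, -0.168]
force: [0.2, 1.0, -0.4]
grip_width: 25.8
[0.34563977153213227, 1.1091722676401943, -0.24432532955190814, 0.20823404305654042, -0.29333122659001765, 2.022007269451671, -1.2846641430940668] [ 673.3 -117.5  346.5] [[0.0, 0.0, 312.0], [0.0, -11.0, 520.0], [-0.0, -21.0, 290.0], [-1.0, -0.0, 308.0]] 0.5170564720211246
50 pre -79.3 [ 0.43  1.23 -0.37  0.52 -0.44  1.79 -1.17] 4.6595971864878054e-05 3.5831747606293566e-07
50 pre 100.7 [ 0.52  1.28 -0.93  0.51  0.03  1.78  1.79] 6.377803342920561e-05 8.614535871687262e-07
50 at -79.3 [ 0.41  1.2  -0.37  0.77 -0.45  1.58 -1.1 ] 6.239856475403047e-05 5.222152842604298e-07
50 at 100.7 [ 0.57  1.32 -1.14  0.76  0.21  1.56  1.69] 5.64124607879472e-05 8.571589636366907e-07
60 pre -79.3 [ 0.45  1.36 -0.44  0.35 -0.53  1.93 -1.21] 2.0648713988982452e-05 1.6992697109507843e-07
60 pre 100.7 [ 0.5   1.38 -0.84  0.35 -0.17  1.91  1.83] 9.753922874987825e-05 9.720793615823364e-07
60 at -79.3 [ 0.44  1.29 -0.42  0.68 -0.53  1.68 -1.1 ] 5.501804823208989e-05 4.484004601
[... 587 characters left out ...]
77992099119
80 pre 100.7 [ 0.53  1.56 -1.07  0.22 -0.24  2.02  1.78] 5.5336650847696776 0.042473750021315475
80 at -79.3 [ 0.47  1.47 -0.55  0.5  -0.69  1.88 -1.16] 3.050982621848684e-05 2.6419841794544587e-07
80 at 100.7 [ 0.55  1.53 -1.09  0.49 -0.21  1.82  1.81] 0.00010083952128396595 9.96048794690195e-07
90 pre -79.3 [ 0.55  1.64 -1.24  0.23 -0.23  2.02 -1.41] 8.673862593569108 0.06669007562732679
90 pre 100.7 [ 0.55  1.64 -1.24  0.23 -0.23  2.02  1.74] 8.67387932162158 0.06669002096354248
90 at -79.3 [ 0.47  1.57 -0.63  0.41 -0.77  1.96 -1.22] 9.107384009797591e-06 1.6366974080707493e-07
90 at 100.7 [ 0.52  1.61 -1.07  0.4  -0.37  1.91  1.81] 0.0001346196366220256 1.1237232765233735e-06
```

```bash
cat >> kin.py <<'E'
BAR0=np.array([665.1,-39.0,208.])
def barpath(th,a0=60,slide=12,lift=12):
    """tip angle th deg -> TCP pose; pivot=front floor edge, eased forward/up between 35 and 90"""
    k=np.clip((th-35)/55,0,1); c,s_=np.cos(np.radians(th)),np.sin(np.radians(th))
    y=-154*c+48*s_+154+slide*k; z=154*s_+48*c-48+lift*k
    bar=BAR0+y*YC+[0,0,z]; al=a0-th
    d=YC*np.sin(np.radians(al))-np.array([0,0,np.cos(np.radians(al))])
    return pose(bar+18.7*d,-79.3,-al)
E
python3 - <<'E'
from kin import *
np.set_printoptions(precision=2,suppress=True,linewidth=150)
q=s['joints']
d=YC*np.sin(np.pi/3)-np.array([0,0,.5])
p0,r0=barpath(0)
q=ik(p0-60*d,r0,q)[0];print(q);go(p0-60*d,-79.3,-60)
st=(p0-60*d,r0)
for th in(0,20,40,60,75,90,95):
    P,r=barpath(th); q,e,f=ik(P,r,q); print(th,q,round(e,2),round(f,3),"rel from 0: t",r0.inv().apply(P-p0).round(1))
E
```

```text
[ 0.45  1.36 -0.44  0.36 -0.53  1.93 -1.21]
t [ 21.5  -5.4 123.6] w [-0.01 -0.53 -0.  ] rows>=4.2
0 [ 0.44  1.29 -0.44  0.68 -0.51  1.68 -1.11] 0.0 0.0 rel from 0: t [0. 0. 0.]
20 [ 0.33  1.04 -0.33  0.87 -0.38  1.49 -1.18] 0.0 0.0 rel from 0: t [-49.6   0.   -3.8]
40 [ 0.12  0.86 -0.19  0.99 -0.2   1.36 -1.34] 0.0 0.0 rel from 0: t [-98.9   0.   10.1]
60 [-0.17  0.78 -0.03  1.04  0.02  1.32 -1.58] 0.0 0.0 rel from 0: t [-145.3   -0.    40.6]
75 [-0.4   0.79  0.1   1.03  0.19  1.37 -1.76] 0.0 0.0 rel from 0: t [-172.1   -0.    71.7]
90 [-0.61  0.87  0.22  0.98  0.34  1.46 -1.9 ] 0.0 0.0 rel from 0: t [-190.5   -0.   107.6]
95 [-0.66  0.91  0.25  0.96  0.38  1.49 -1.94] 0.0 0.0 rel from 0: t [-193.1   -0.   119.8]
```

```bash
python3 -m inch '[{"tx":5,"ty":-1,"tz":30,"wx":0,"wy":-0.1,"wz":0},{"tx":10,"ty":-2,"tz":55,"wx":0,"wy":-0.2,"wz":0},{"tx":15,"ty":-4,"tz":80,"wx":0,"wy":-0.3,"wz":0},{"tx":18,"ty":-5,"tz":105,"wx":-0.005,"wy":-0.42,"wz":0},{"tx":21,"ty":-5,"tz":123,"wx":-0.01,"wy":-0.53,"wz":0},{"tx":21,"ty":-5,"tz":123,"wx":-0.01,"wy":-0.53,"wz":0},{"tx":21,"ty":-5,"tz":123,"wx":-0.01,"wy":-0.53,"wz":0}]'
python3 - <<'E'
from kin import *
import cv2
d=YC*np.sin(np.pi/3)-np.array([0,0,.5]); p0,r0=barpath(0)
go(p0-60*d,-79.3,-60)
print(s['joints'].round(2),s['position'])
a=robot.read_camera("side")[:,:,::-1];b=robot.read_camera("top")[:,:,::-1]
cv2.imwrite("pics/top4.png",b);cv2.imwrite("pics/side4.png",a)
f=lambda c:cv2.resize(c,None,fx=4,fy=4,interpolation=cv2.INTER_CUBIC)
cv2.imwrite("pics/c7.png",np.hstack([f(a[95:235,305:405]),f(b[90:230,165:265])]))
for n in("top","side"): print(n,[proj(n,BAR0+k*XC).round(1).tolist() for k in(-36,0,36)])
E
```

```text
clock: 13.9
position: [669.9, -69.9, 231.5]
orientation: [0.668, -0.552, -0.387, -0.317]
force: [-0.5, 0.5, 1.7]
grip_width: 25.6
t [ 4.8 -1.  -2.5] w [ 0.006 -0.    -0.001] rows>=0.1
[ 0.45  1.35 -0.44  0.38 -0.52  1.92 -1.21] [669.88745561 -69.85503007 231.54982388]
top [[251.1, 153.0], [248.3, 138.6], [245.6, 124.3]]
side [[346.7, 168.0], [361.1, 166.2], [375.3, 164.4]]
```

View pics/c7.png

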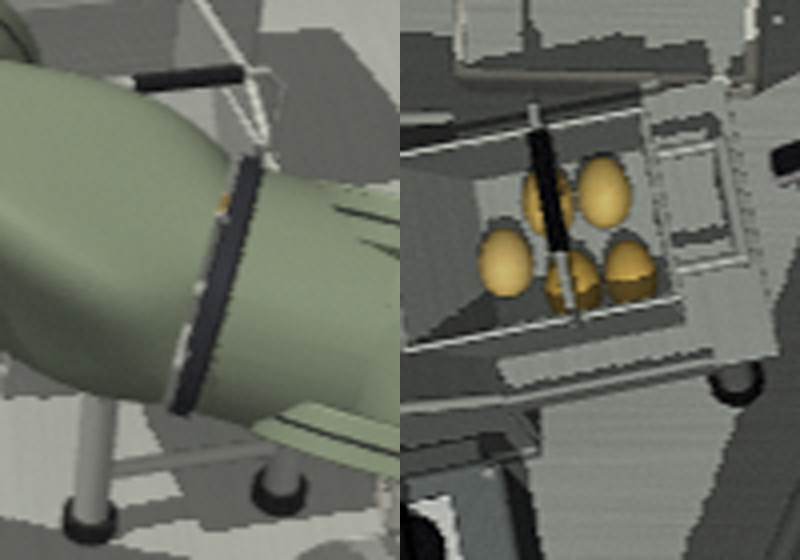

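The top crop shows the pan square on the ledge with five potatoes in it. Its rear bar is centred at about (247.5,140) against a predicted (248.3,138.6), so within 2–3 mm. I'll advance partway and check.

```bash
python3 -m inch '[{"tx":2,"ty":-1,"tz":5,"wx":0.006,"wy":0,"wz":0},{"tx":5,"ty":-1,"tz":15,"wx":0.006,"wy":0,"wz":0},{"tx":5,"ty":-1,"tz":27,"wx":0.006,"wy":0,"wz":0},{"tx":5,"ty":-1,"tz":27,"wx":0.006,"wy":0,"wz":0},{"tx":5,"ty":-1,"tz":27,"wx":0.006,"wy":0,"wz":0}]'
python3 - <<'E'
from kin import *
p0,r0=barpath(0); go(p0,-79.3,-60)
E
```

```text
clock: 14.42
position: [667.5, -49.3, 217.8]
orientation: [0.668, -0.552, -0.383, -0.32]
force: [0.2, -0.0, 0.4]
grip_width: 25.5
t [ 3.1  0.5 32.7] w [-0.002 -0.003  0.004] rows>=0.8
```

```bash
python3 -m inch '[{"tx":3,"ty":0,"tz":10,"wx":0,"wy":0,"wz":0},{"tx":3,"ty":0,"tz":20,"wx":0,"wy":0,"wz":0},{"tx":3,"ty":0,"tz":28,"wx":0,"wy":0,"wz":0},{"tx":3,"ty":0,"tz":32,"wx":0,"wy":0,"wz":0},{"tx":3,"ty":0,"tz":32,"wx":0,"wy":0,"wz":0}]'
python3 -c "
from kin import *
p0,r0=barpath(0); go(p0,-79.3,-60)"
```

```text
clock: 14.83
position: [662.5, -23.4, 197.4]
orientation: [0.667, -0.552, -0.384, -0.32]
force: [-0.6, -0.1, 0.6]
grip_width: 25.4
t [-1.3  0.3 -0.3] w [-0.002 -0.     0.002] rows>=0.0
```

No contact force, and within 1.5 mm. I'll close on the bar.

```bash
python3 -m inch '[{"tx":-1,"ty":0,"tz":0,"wx":0,"wy":0,"wz":0},{"tx":-1,"ty":0,"tz":0,"wx":0,"wy":0,"wz":0},{"tx":-1,"ty":0,"tz":0,"wx":0,"wy":0,"wz":0},{"tx":-1,"ty":0,"tz":0,"wx":0,"wy":0,"wz":0},{"tx":-1,"ty":0,"tz":0,"wx":0,"wy":0,"wz":0},{"tx":-1,"ty":0,"tz":0,"wx":0,"wy":0,"wz":0},{"tx":-1,"ty":0,"tz":0,"wx":0,"wy":0,"wz":0}]' 0
python3 - <<'E'
from kin import *
r0=pose([0]*3,-79.3,-60)[1]
p0,_=barpath(0); pc=s['position']
go(p0,-79.3,-60)
for th in range(0,100,5):
    P,r=barpath(th); print(th,r0.inv().apply(P-p0).round(1),(r0.inv()*r).as_rotvec().round(3))
E
```

```text
clock: 15.42
position: [662.5, -23.4, 198.4]
orientation: [0.667, -0.552, -0.384, -0.321]
force: [-0.3, -0.8, 7.4]
grip_width: 8.1
t [-0.4  0.3  0.2] w [-0.003  0.001  0.002] rows>=0.0
0 [0. 0. 0.] [0. 0. 0.]
5 [-12.2  -0.   -2.6] [-0.     0.087  0.   ]
10 [-24.6  -0.   -4. ] [0.    0.175 0.   ]
15 [-37.1  -0.   -4.4] [0.    0.262 0.   ]
20 [-49.6   0.   -3.8] [0.    0.349 0.   ]
25 [-61.9   0.   -2. ] [-0.     0.436 -0.   ]
30 [-74.1  -0.    0.9] [-0.     0.524  0.   ]
35 [-85.9  -0.    4.8] [-0.     0.611 -0.   ]
40 [-98.9   0.   10.1] [-0.     0.698  0.   ]
45 [-111.4    0.    16.4] [-0.     0.785  0.   ]
50 [-123.4   -0.    23.6] [-0.     0.873  0.   ]
55 [-134.7    0.    31.7] [-0.    0.96  0.  ]
60 [-145.3   -0.    40.6] [-0.     1.047  0.   ]
65 [-155.1   -0.    50.3] [-0.     1.134 -0.   ]
70 [-164.    -0.    60.7] [-0.     1.222  0.   ]
75 [-172.1   -0.    71.7] [0.    1.309 0.   ]
80 [-179.3   -0.    83.3] [-0.     1.396 -0.   ]
85 [-185.4   -0.    95.3] [-0.     1.484 -0.   ]
90 [-190.5   -0.   107.6] [-0.     1.571  0.   ]
95 [-193.1   -0.   119.8] [-0.     1.658 -0.   ]
```

```bash
python3 -m inch '[{"tx":-3,"ty":0,"tz":-1,"wx":0,"wy":0.02,"wz":0},{"tx":-7,"ty":0,"tz":-2,"wx":0,"wy":0.05,"wz":0},{"tx":-12,"ty":0,"tz":-3,"wx":0,"wy":0.087,"wz":0},{"tx":-18,"ty":0,"tz":-3,"wx":0,"wy":0.13,"wz":0},{"tx":-25,"ty":0,"tz":-4,"wx":0,"wy":0.175,"wz":0},{"tx":-31,"ty":0,"tz":-4,"wx":0,"wy":0.218,"wz":0},{"tx":-37,"ty":0,"tz":-4,"wx":0,"wy":0.262,"wz":0},{"tx":-43,"ty":0,"tz":-4,"wx":0,"wy":0.305,"wz":0},{"tx":-50,"ty":0,"tz":-4,"wx":0,"wy":0.349,"wz":0},{"tx":-56,"ty":0,"tz":-3,"wx":0,"wy":0.393,"wz":0},{"tx":-62,"ty":0,"tz":-2,"wx":0,"wy":0.436,"wz":0},{"tx":-68,"ty":0,"tz":-1,"wx":0,"wy":0.48,"wz":0},{"tx":-74,"ty":0,"tz":1,"wx":0,"wy":0.524,"wz":0},{"tx":-80,"ty":0,"tz":3,"wx":0,"wy":0.567,"wz":0},{"tx":-86,"ty":0,"tz":5,"wx":0,"wy":0.611,"wz":0},{"tx":-92,"ty":0,"tz":7,"wx":0,"wy":0.654,"wz":0},{"tx":-99,"ty":0,"tz":10,"wx":0,"wy":0.698,"wz":0},{"tx":-105,"ty":0,"tz":13,"wx":0,"wy":0.742,"wz":0},{"tx":-111,"ty":0,"tz":16,"wx":0,"wy":0.785,"wz":0},{"tx":-111,"ty":0,"tz":16,"wx":0,"wy":0.785,"wz":0}]'
python3 - <<'E'
from kin import *
import cv2
r0=pose([0]*3,-79.3,-15)[1]
p0,_=barpath(45); go(p0,-79.3,-15)
for th in range(45,106,5):
    P,r=barpath(th); print(th,r0.inv().apply(P-p0).round(1),(r0.inv()*r).as_rotvec().round(3)[1])
cv2.imwrite("pics/side5.png",robot.read_camera("side")[:,:,::-1])
E
```

```text
clock: 17.08
position: [649.2, 47.6, 287.8]
orientation: [0.764, -0.632, -0.098, -0.084]
force: [-1.8, -3.5, 3.5]
grip_width: 7.9
t [2.1 0.4 0.3] w [-0.004 -0.002  0.003] rows>=0.1
45 [0. 0. 0.] 0.0
50 [-13.6  -0.   -3.3] 0.087
55 [-27.3   0.   -5.6] 0.175
60 [-41.1  -0.   -6.8] 0.262
65 [-54.9  -0.   -6.8] 0.349
70 [-68.6  -0.   -5.8] 0.436
75 [-82.1  -0.   -3.8] 0.524
80 [-95.3  -0.   -0.6] 0.611
85 [-108.1   -0.     3.5] 0.698
90 [-120.5   -0.     8.6] 0.785
95 [-130.9   -0.    15.4] 0.873
100 [-140.7   -0.    23.2] 0.96
105 [-149.8   -0.    31.7] 1.047
```

```bash
python3 -m inch '[{"tx":-7,"ty":0,"tz":-2,"wx":0,"wy":0.044,"wz":0},{"tx":-14,"ty":0,"tz":-3,"wx":0,"wy":0.087,"wz":0},{"tx":-20,"ty":0,"tz":-5,"wx":0,"wy":0.131,"wz":0},{"tx":-27,"ty":0,"tz":-6,"wx":0,"wy":0.175,"wz":0},{"tx":-34,"ty":0,"tz":-6,"wx":0,"wy":0.218,"wz":0},{"tx":-41,"ty":0,"tz":-7,"wx":0,"wy":0.262,"wz":0},{"tx":-48,"ty":0,"tz":-7,"wx":0,"wy":0.305,"wz":0},{"tx":-55,"ty":0,"tz":-7,"wx":0,"wy":0.349,"wz":0},{"tx":-62,"ty":0,"tz":-6,"wx":0,"wy":0.393,"wz":0},{"tx":-69,"ty":0,"tz":-6,"wx":0,"wy":0.436,"wz":0},{"tx":-75,"ty":0,"tz":-5,"wx":0,"wy":0.48,"wz":0},{"tx":-82,"ty":0,"tz":-4,"wx":0,"wy":0.524,"wz":0},{"tx":-89,"ty":0,"tz":-2,"wx":0,"wy":0.567,"wz":0},{"tx":-95,"ty":0,"tz":0,"wx":0,"wy":0.611,"wz":0},{"tx":-102,"ty":0,"tz":2,"wx":0,"wy":0.654,"wz":0},{"tx":-108,"ty":0,"tz":4,"wx":0,"wy":0.698,"wz":0},{"tx":-114,"ty":0,"tz":6,"wx":0,"wy":0.742,"wz":0},{"tx":-120,"ty":0,"tz":9,"wx":0,"wy":0.785,"wz":0},{"tx":-126,"ty":0,"tz":12,"wx":0,"wy":0.829,"wz":0},{"tx":-131,"ty":0,"tz":15,"wx":0,"wy":0.873,"wz":0}]'
python3 -m inch '[{"tx":0,"ty":0,"tz":0,"wx":0,"wy":0,"wz":0},{"tx":0,"ty":0,"tz":0,"wx":0,"wy":0,"wz":0},{"tx":0,"ty":0,"tz":0,"wx":0,"wy":0,"wz":0},{"tx":0,"ty":0,"tz":0,"wx":0,"wy":0,"wz":0},{"tx":0,"ty":0,"tz":0,"wx":0,"wy":0,"wz":0},{"tx":0,"ty":0,"tz":0,"wx":0,"wy":0,"wz":0}]'
cat > look.py <<'E'
from kin import *
import cv2,sys
k=sys.argv[1]
def yel(im):
    hsv=cv2.cvtColor(im,cv2.COLOR_RGB2HSV); m=cv2.inRange(hsv,(12,90,60),(32,255,255))
    n,_,st,c=cv2.connectedComponentsWithStats(m); return [(c[i].round().astype(int).tolist(),int(st[i,4])) for i in range(1,n) if st[i,4]>6]
a=robot.read_camera("side");b=robot.read_camera("top")
cv2.imwrite(f"pics/side{k}.png",a[:,:,::-1]);cv2.imwrite(f"pics/top{k}.png",b[:,:,::-1])
print("side",yel(a),"top",yel(b))
f=lambda c:cv2.resize(c[:,:,::-1],None,fx=3,fy=3,interpolation=cv2.INTER_CUBIC)
cv2.imwrite(f"pics/v{k}.png",np.hstack([f(a[40:220,280:410]),f(b[90:270,95:228])]))
s=robot.read_state();print(s['clock'],s['position'].round(1),s['force'].round(1),s['torque'].round(2))
E
python3 look.py 6
```

```text
clock: 18.8
position: [625.0, 173.3, 304.5]
orientation: [0.734, -0.609, 0.231, 0.192]
force: [-0.0, 0.3, -3.8]
grip_width: 8.0
clock: 19.3
position: [625.3, 172.6, 305.3]
orientation: [0.734, -0.61, 0.231, 0.191]
force: [0.5, -0.0, -4.0]
grip_width: 7.7
side [([523, 78], 12413), ([79, 54], 422), ([263, 66], 57), ([334, 145], 28), ([345, 144], 15), ([319, 146], 23), ([76, 225], 14), ([89, 234], 11)] top [([134, 153], 59), ([117, 162], 9), ([126, 163], 51), ([121, 183], 60), ([127, 180], 23), ([144, 190], 82)]
19.4 [625.2 172.9 305.2] [ 0.   0.  -4.3] [1.1  0.16 0.03]
```

The weight on the wrist fell from 5.6 N to 4.0 N, which matches 0.18 kg of potatoes gone. The yellow blobs now lie in the hopper area of the top view. I'll return the pan along the same arc.

```bash
python3 - <<'E'
from kin import *
p0,r0=barpath(95); go(p0,-79.3,35)
for th in range(95,44,-5):
    P,r=barpath(th); print(th,r0.inv().apply(P-p0).round(1),(r0.inv()*r).as_rotvec().round(3)[1])
E
```

```text
t [-0.3  0.1 -1.1] w [-0.     0.002 -0.002] rows>=0.0
95 [0. 0. 0.] 0.0
90 [12.   0.   3.6] -0.087
85 [23.8  0.   9.8] -0.175
80 [35.2 -0.  16.9] -0.262
75 [46.1 -0.  25. ] -0.349
70 [56.4  0.  34. ] -0.436
65 [65.9 -0.  43.9] -0.524
60 [74.7  0.  54.5] -0.611
55 [82.7  0.  65.9] -0.698
50 [89.8  0.  77.8] -0.785
45 [96.   0.  90.3] -0.873
```

```bash
python3 -m inch '[{"tx":3,"ty":0,"tz":1,"wx":0,"wy":-0.02,"wz":0},{"tx":7,"ty":0,"tz":2,"wx":0,"wy":-0.05,"wz":0},{"tx":12,"ty":0,"tz":4,"wx":0,"wy":-0.087,"wz":0},{"tx":18,"ty":0,"tz":6,"wx":0,"wy":-0.131,"wz":0},{"tx":24,"ty":0,"tz":10,"wx":0,"wy":-0.175,"wz":0},{"tx":29,"ty":0,"tz":13,"wx":0,"wy":-0.218,"wz":0},{"tx":35,"ty":0,"tz":17,"wx":0,"wy":-0.262,"wz":0},{"tx":41,"ty":0,"tz":21,"wx":0,"wy":-0.305,"wz":0},{"tx":46,"ty":0,"tz":25,"wx":0,"wy":-0.349,"wz":0},{"tx":51,"ty":0,"tz":29,"wx":0,"wy":-0.393,"wz":0},{"tx":56,"ty":0,"tz":34,"wx":0,"wy":-0.436,"wz":0},{"tx":61,"ty":0,"tz":39,"wx":0,"wy":-0.48,"wz":0},{"tx":66,"ty":0,"tz":44,"wx":0,"wy":-0.524,"wz":0},{"tx":70,"ty":0,"tz":49,"wx":0,"wy":-0.567,"wz":0},{"tx":75,"ty":0,"tz":54,"wx":0,"wy":-0.611,"wz":0},{"tx":79,"ty":0,"tz":60,"wx":0,"wy":-0.654,"wz":0},{"tx":83,"ty":0,"tz":66,"wx":0,"wy":-0.698,"wz":0},{"tx":90,"ty":0,"tz":78,"wx":0,"wy":-0.785,"wz":0},{"tx":96,"ty":0,"tz":90,"wx":0,"wy":-0.873,"wz":0},{"tx":96,"ty":0,"tz":90,"wx":0,"wy":-0.873,"wz":0}]'
python3 - <<'E'
from kin import *
p0,r0=barpath(45); go(p0,-79.3,-15)
for th in range(45,-1,-5):
    P,r=barpath(th); print(th,r0.inv().apply(P-p0).round(1),(r0.inv()*r).as_rotvec().round(3)[1])
E
```

```text
clock: 21.07
position: [649.7, 37.3, 285.2]
orientation: [0.76, -0.636, -0.101, -0.085]
force: [0.9, -4.8, 4.9]
grip_width: 7.7
t [-8.4 -0.8  0.4] w [-0.004  0.004 -0.01 ] rows>=0.2
45 [0. 0. 0.] 0.0
40 [13.3 -0.   4.4] -0.087
35 [26.2 -0.   9.8] -0.175
30 [37.4 -0.  15.4] -0.262
25 [48.  0. 22.] -0.349
20 [58.   0.  29.5] -0.436
15 [67.3 -0.  37.8] -0.524
10 [75.8 -0.  46.9] -0.611
5 [83.5 -0.  56.8] -0.698
0 [90.3 -0.  67.2] -0.785
```

```bash
python3 -m inch '[{"tx":0,"ty":0,"tz":0,"wx":0,"wy":0,"wz":0},{"tx":0,"ty":0,"tz":0,"wx":0,"wy":0,"wz":0}]'; python3 look.py 7; python3 -c "
from kin import *
p0,r0=barpath(45); go(p0,-79.3,-15)"
```

```text
clock: 21.23
position: [649.7, 42.2, 287.7]
orientation: [0.762, -0.634, -0.099, -0.085]
force: [-1.2, -4.0, 7.5]
grip_width: 7.7
side [([523, 78], 12466), ([263, 66], 57), ([316, 144], 30), ([70, 216], 7), ([76, 219], 8)] top [([137, 152], 161), ([123, 163], 148), ([123, 181], 134), ([144, 190], 86), ([22, 242], 102)]
21.3333 [649.7  42.7 287.9] [-1.2 -5.7  7.1] [-1.25  0.23  0.04]
t [-2.6  0.   1.7] w [-0.005 -0.    -0.003] rows>=0.1
```

```bash
python3 - <<'E'
import cv2,numpy as np
a=cv2.imread("pics/v6.png");b=cv2.imread("pics/v7.png");print(a.shape)
c=np.vstack([a,b]);c=cv2.resize(c,None,fx=.55,fy=.55,interpolation=cv2.INTER_AREA);
cv2.imwrite("pics/w7.png",np.hstack([cv2.resize(a,(400,274)),cv2.resize(b,(400,274))]))
x=np.hstack([a[:,:390],b[:,:390]]);cv2.imwrite("pics/w7.png",x)
E
```

```text
(540, 789, 3)
```

View pics/w7.png

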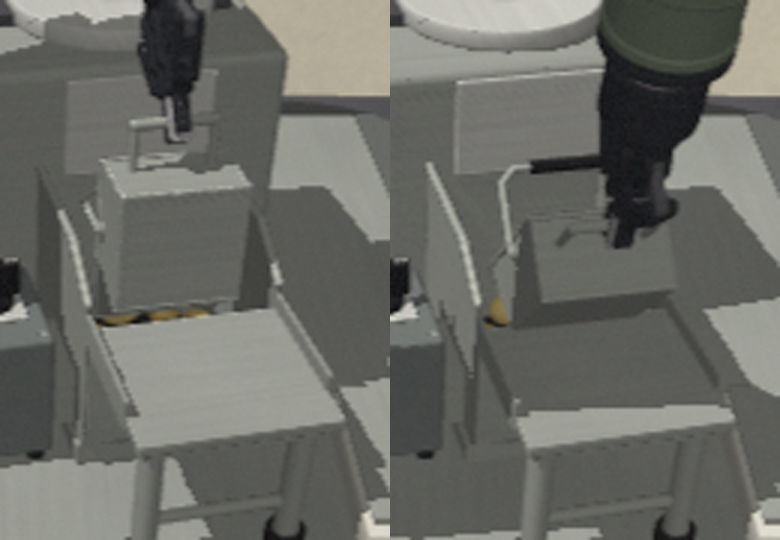

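Left (at 95°): the pan is fully tipped, with potatoes in the hopper below. Right: it is tipped about 45° on the way back, and the blobs lie only in the hopper. I'll continue back in checked steps.

```bash
python3 -m inch '[{"tx":6,"ty":0,"tz":2,"wx":0,"wy":-0.044,"wz":0},{"tx":13,"ty":0,"tz":4,"wx":0,"wy":-0.087,"wz":0},{"tx":20,"ty":0,"tz":7,"wx":0,"wy":-0.131,"wz":0},{"tx":26,"ty":0,"tz":10,"wx":0,"wy":-0.175,"wz":0},{"tx":32,"ty":0,"tz":13,"wx":0,"wy":-0.218,"wz":0},{"tx":37,"ty":0,"tz":15,"wx":0,"wy":-0.262,"wz":0},{"tx":43,"ty":0,"tz":19,"wx":0,"wy":-0.305,"wz":0},{"tx":48,"ty":0,"tz":22,"wx":0,"wy":-0.349,"wz":0},{"tx":53,"ty":0,"tz":26,"wx":0,"wy":-0.393,"wz":0},{"tx":58,"ty":0,"tz":30,"wx":0,"wy":-0.436,"wz":0},{"tx":58,"ty":0,"tz":30,"wx":0,"wy":-0.436,"wz":0},{"tx":58,"ty":0,"tz":30,"wx":0,"wy":-0.436,"wz":0}]'
python3 - <<'E'
from kin import *
p0,r0=barpath(20); go(p0,-79.3,-40)
for th in range(20,-1,-5):
    P,r=barpath(th); print(th,r0.inv().apply(P-p0).round(1),(r0.inv()*r).as_rotvec().round(3)[1])
E
```

```text
clock: 22.33
position: [658.3, -3.8, 241.8]
orientation: [0.722, -0.601, -0.263, -0.22]
force: [0.1, -2.0, 0.2]
grip_width: 8.1
t [-2.5 -0.2 -0. ] w [-0.003  0.001 -0.002] rows>=0.1
20 [0. 0. 0.] 0.0
15 [12.  -0.   3.6] -0.087
10 [23.5 -0.   8.3] -0.175
5 [34.7 -0.  13.9] -0.262
0 [45.3 -0.  20.5] -0.349
```

```bash
python3 -m inch '[{"tx":5,"ty":0,"tz":2,"wx":0,"wy":-0.044,"wz":0},{"tx":11,"ty":0,"tz":4,"wx":0,"wy":-0.087,"wz":0},{"tx":17,"ty":0,"tz":6,"wx":0,"wy":-0.131,"wz":0},{"tx":23,"ty":0,"tz":8,"wx":0,"wy":-0.175,"wz":0},{"tx":28,"ty":0,"tz":11,"wx":0,"wy":-0.218,"wz":0},{"tx":34,"ty":0,"tz":14,"wx":0,"wy":-0.262,"wz":0},{"tx":39,"ty":0,"tz":17,"wx":0,"wy":-0.305,"wz":0},{"tx":42,"ty":0,"tz":19,"wx":0,"wy":-0.33,"wz":0},{"tx":44,"ty":0,"tz":20,"wx":0,"wy":-0.349,"wz":0},{"tx":44,"ty":0,"tz":20,"wx":0,"wy":-0.349,"wz":0},{"tx":44,"ty":0,"tz":20,"wx":0,"wy":-0.349,"wz":0}]'
python3 look.py 8; python3 -c "
from kin import *
p0,r0=barpath(0); go(p0,-79.3,-60)"
```

```text
clock: 23.25
position: [662.1, -22.4, 199.2]
orientation: [0.667, -0.552, -0.385, -0.32]
force: [0.0, -1.3, -1.0]
grip_width: 7.9
side [([523, 78], 12446), ([110, 84], 8), ([90, 89], 58), ([78, 92], 8)] top [([137, 152], 162), ([124, 163], 153), ([123, 181], 149), ([144, 190], 101), ([22, 242], 104), ([250, 402], 937)]
23.35 [662.2 -22.4 199.2] [-0.1 -2.3  1.6] [-0.93 -0.09  0.16]
t [ 0.8  0.2 -0.3] w [-0.002  0.     0.001] rows>=0.0
```

```bash
python3 -m inch '[{"tx":1,"ty":0,"tz":0,"wx":0,"wy":0,"wz":0},{"tx":1,"ty":0,"tz":0,"wx":0,"wy":0,"wz":0},{"tx":1,"ty":0,"tz":0,"wx":0,"wy":0,"wz":0}]'
python3 -m inch '[{"tx":0,"ty":0,"tz":0,"wx":0,"wy":0,"wz":0},{"tx":0,"ty":0,"tz":0,"wx":0,"wy":0,"wz":0},{"tx":0,"ty":0,"tz":0,"wx":0,"wy":0,"wz":0},{"tx":0,"ty":0,"tz":0,"wx":0,"wy":0,"wz":0},{"tx":0,"ty":0,"tz":0,"wx":0,"wy":0,"wz":0},{"tx":0,"ty":0,"tz":-10,"wx":0,"wy":0,"wz":0},{"tx":0,"ty":0,"tz":-25,"wx":0,"wy":0,"wz":0},{"tx":0,"ty":0,"tz":-45,"wx":0,"wy":0,"wz":0},{"tx":0,"ty":0,"tz":-60,"wx":0,"wy":0,"wz":0},{"tx":0,"ty":0,"tz":-60,"wx":0,"wy":0,"wz":0}]' 0.3
python3 - <<'E'
from kin import *
import cv2
print(s['joints'].round(3))
exec(open('look.py').read().split("a=robot")[0].replace("k=sys.argv[1]",""))
print("before tip:",yel(cv2.imread("pics/top4.png")[:,:,::-1]))
print("start:",yel(cv2.imread("pics/top0.png")[:,:,::-1]))
d=YC*np.sin(np.pi/6)-np.array([0,0,np.cos(np.pi/6)])
q=s['joints']
for nm,p,al in(("up",CREST-230*YC+[0,0,190],30),("mid",CREST-150*YC-100*XC+[0,0,220],0),):
    P,r=pose(p,-79.3,-al); q,e,f=ik(P,r,q);print(nm,q.round(2),e,f); go(p,-79.3,-al)
E
```

```text
clock: 23.6
position: [662.3, -22.9, 198.7]
orientation: [0.667, -0.552, -0.385, -0.32]
force: [-1.6, -2.3, 5.4]
grip_width: 7.9
clock: 24.43
position: [672.1, -76.4, 228.1]
orientation: [0.666, -0.553, -0.384, -0.32]
force: [1.0, -0.3, -0.9]
grip_width: 25.9
[ 0.456  1.359 -0.436  0.35  -0.526  1.932 -1.211]
before tip: [([214, 138], 223), ([198, 141], 54), ([191, 155], 188), ([222, 158], 160), ([210, 159], 84), ([203, 162], 41), ([22, 242], 104), ([252, 400], 1023)]
start: [([388, 214], 110), ([372, 219], 146), ([363, 233], 155), ([394, 233], 101), ([379, 238], 139), ([22, 242], 103)]
up [ 0.33  1.11 -0.25  0.2  -0.29  2.02 -1.3 ] 1.4715625850934273 0.011217591126675645
t [-90.2  -0.3 -87.5] w [-0.004  0.523 -0.001] rows>=4.2
mid [ 0.11  0.57 -0.17  1.21  0.09  1.37 -1.44] 7.800415661478674e-05 6.775096637957236e-07
t [-156.2   99.9  -33.6] w [-0.004  1.047 -0.002] rows>=8.4
```

```bash
python3 -m inch '[{"tx":-20,"ty":8,"tz":-8,"wx":0,"wy":0.06,"wz":0},{"tx":-42,"ty":20,"tz":-16,"wx":0,"wy":0.17,"wz":0},{"tx":-64,"ty":35,"tz":-22,"wx":0,"wy":0.29,"wz":0},{"tx":-86,"ty":50,"tz":-27,"wx":0,"wy":0.41,"wz":0},{"tx":-105,"ty":65,"tz":-30,"wx":0,"wy":0.53,"wz":0},{"tx":-122,"ty":80,"tz":-32,"wx":0,"wy":0.65,"wz":0},{"tx":-138,"ty":92,"tz":-33,"wx":0,"wy":0.77,"wz":0},{"tx":-150,"ty":100,"tz":-34,"wx":0,"wy":0.89,"wz":0},{"tx":-156,"ty":100,"tz":-34,"wx":0,"wy":1.0,"wz":0},{"tx":-156,"ty":100,"tz":-34,"wx":0,"wy":1.047,"wz":0},{"tx":-156,"ty":100,"tz":-34,"wx":0,"wy":1.047,"wz":0}]' 1
python3 - <<'E'
from kin import *
print(s['joints'].round(2),s['position'])
I=ISO+[0.7,1,0]
go(I+[0,0,90],-79.3);go(I+[0,0,90],100.7)
E
```

```text
clock: 25.35
position: [563.7, -42.3, 380.3]
orientation: [0.771, -0.636, 0.001, -0.001]
force: [-0.2, 0.3, -0.9]
grip_width: 85.3
[ 0.06  0.57 -0.1   1.22  0.05  1.35 -1.41] [563.7111794  -42.2670733  380.33250467]
t [-219.3   62.7  110.9] w [-0.003 -0.001  0.005] rows>=6.1
t [-219.3   62.7  110.9] w [ 2.000e-03 -4.000e-03 -3.137e+00] rows>=25.1
```

```bash
python3 -m inch '[{"tx":-219,"ty":63,"tz":100,"wx":0,"wy":0,"wz":-2.3},{"tx":-219,"ty":63,"tz":100,"wx":0,"wy":0,"wz":-2.3},{"tx":-219,"ty":63,"tz":100,"wx":0,"wy":0,"wz":-2.3},{"tx":-219,"ty":63,"tz":100,"wx":0,"wy":0,"wz":-2.3},{"tx":-219,"ty":63,"tz":100,"wx":0,"wy":0,"wz":-2.3},{"tx":-219,"ty":63,"tz":100,"wx":0,"wy":0,"wz":-2.3},{"tx":-219,"ty":63,"tz":100,"wx":0,"wy":0,"wz":-2.3},{"tx":-219,"ty":63,"tz":100,"wx":0,"wy":0,"wz":-2.3},{"tx":-219,"ty":63,"tz":100,"wx":0,"wy":0,"wz":-2.3},{"tx":-219,"ty":63,"tz":100,"wx":0,"wy":0,"wz":-2.3},{"tx":-219,"ty":63,"tz":100,"wx":0,"wy":0,"wz":-2.3},{"tx":-219,"ty":63,"tz":100,"wx":0,"wy":0,"wz":-2.3},{"tx":-219,"ty":63,"tz":100,"wx":0,"wy":0,"wz":-2.3},{"tx":-219,"ty":63,"tz":100,"wx":0,"wy":0,"wz":-2.3},{"tx":-219,"ty":63,"tz":100,"wx":0,"wy":0,"wz":-2.3},{"tx":-219,"ty":63,"tz":100,"wx":0,"wy":0,"wz":-2.3},{"tx":-219,"ty":63,"tz":100,"wx":0,"wy":0,"wz":-2.3},{"tx":-219,"ty":63,"tz":100,"wx":0,"wy":0,"wz":-2.3},{"tx":-219,"ty":63,"tz":100,"wx":0,"wy":0,"wz":-2.3},{"tx":-219,"ty":63,"tz":100,"wx":0,"wy":0,"wz":-2.3}]'
python3 - <<'E'
from kin import *
print(s['joints'].round(2),s['position'])
I=ISO+[0.7,1,0]
go(I+[0,0,-11],100.7)
E
```

```text
clock: 27.02
position: [461.7, 157.8, 279.2]
orientation: [0.897, 0.443, -0.0, -0.001]
force: [0.7, 0.9, 0.7]
grip_width: 85.6
[ 0.04  0.6  -0.77  1.7   0.47  1.04  0.03] [461.67935796 157.75152898 279.15926303]
t [  1.9  -2.5 111.2] w [-0.002 -0.002 -0.841] rows>=6.7
```

```bash
python3 -m inch '[{"tx":2,"ty":-2,"tz":5,"wx":0,"wy":0,"wz":-0.12},{"tx":2,"ty":-2,"tz":10,"wx":0,"wy":0,"wz":-0.24},{"tx":2,"ty":-2,"tz":15,"wx":0,"wy":0,"wz":-0.36},{"tx":2,"ty":-2,"tz":20,"wx":0,"wy":0,"wz":-0.48},{"tx":2,"ty":-2,"tz":25,"wx":0,"wy":0,"wz":-0.6},{"tx":2,"ty":-2,"tz":30,"wx":0,"wy":0,"wz":-0.72},{"tx":2,"ty":-2,"tz":35,"wx":0,"wy":0,"wz":-0.84},{"tx":2,"ty":-2,"tz":40,"wx":0,"wy":0,"wz":-0.84},{"tx":2,"ty":-2,"tz":40,"wx":0,"wy":0,"wz":-0.84},{"tx":2,"ty":-2,"tz":40,"wx":0,"wy":0,"wz":-0.84}]'
python3 - <<'E'
from kin import *
I=ISO+[0.7,1,0]
go(I+[0,0,-11],100.7)
E
```

```text
clock: 27.85
position: [461.5, 161.3, 239.7]
orientation: [0.641, 0.767, 0.001, -0.001]
force: [0.1, 0.5, -0.4]
grip_width: 85.2
t [-0.2 -0.9 71.7] w [ 0.    -0.002 -0.008] rows>=1.7
```

```bash
python3 -m inch '[{"tx":0,"ty":-1,"tz":20,"wx":0,"wy":0,"wz":-0.008},{"tx":0,"ty":-1,"tz":40,"wx":0,"wy":0,"wz":-0.008},{"tx":0,"ty":-1,"tz":60,"wx":0,"wy":0,"wz":-0.008},{"tx":0,"ty":-1,"tz":70,"wx":0,"wy":0,"wz":-0.008},{"tx":0,"ty":-1,"tz":71,"wx":0,"wy":0,"wz":-0.008},{"tx":0,"ty":-1,"tz":71,"wx":0,"wy":0,"wz":-0.008}]' 1
python3 -m inch '[{"tx":0,"ty":0,"tz":0,"wx":0,"wy":0,"wz":0},{"tx":0,"ty":0,"tz":0,"wx":0,"wy":0,"wz":0},{"tx":0,"ty":0,"tz":0,"wx":0,"wy":0,"wz":0},{"tx":0,"ty":0,"tz":0,"wx":0,"wy":0,"wz":0},{"tx":0,"ty":0,"tz":0,"wx":0,"wy":0,"wz":0},{"tx":0,"ty":0,"tz":0,"wx":0,"wy":0,"wz":0},{"tx":0,"ty":0,"tz":0,"wx":0,"wy":0,"wz":0}]' 0
python3 -m inch '[{"tx":0,"ty":0,"tz":0,"wx":0,"wy":0,"wz":0.1},{"tx":0,"ty":0,"tz":0,"wx":0,"wy":0,"wz":0.2},{"tx":0,"ty":0,"tz":0,"wx":0,"wy":0,"wz":0.3},{"tx":0,"ty":0,"tz":0,"wx":0,"wy":0,"wz":0.4},{"tx":0,"ty":0,"tz":0,"wx":0,"wy":0,"wz":0.5},{"tx":0,"ty":0,"tz":0,"wx":0,"wy":0,"wz":0.6},{"tx":0,"ty":0,"tz":0,"wx":0,"wy":0,"wz":0.7},{"tx":0,"ty":0,"tz":0,"wx":0,"wy":0,"wz":0.8},{"tx":0,"ty":0,"tz":0,"wx":0,"wy":0,"wz":0.9},{"tx":0,"ty":0,"tz":0,"wx":0,"wy":0,"wz":1.0},{"tx":0,"ty":0,"tz":0,"wx":0,"wy":0,"wz":1.05},{"tx":0,"ty":0,"tz":0,"wx":0,"wy":0,"wz":1.05},{"tx":0,"ty":0,"tz":0,"wx":0,"wy":0,"wz":1.05}]'
python3 -m inch '[{"tx":0,"ty":0,"tz":0,"wx":0,"wy":0,"wz":0},{"tx":0,"ty":0,"tz":0,"wx":0,"wy":0,"wz":0},{"tx":0,"ty":0,"tz":0,"wx":0,"wy":0,"wz":0},{"tx":0,"ty":0,"tz":0,"wx":0,"wy":0,"wz":0},{"tx":0,"ty":0,"tz":0,"wx":0,"wy":0,"wz":0},{"tx":0,"ty":0,"tz":-20,"wx":0,"wy":0,"wz":0},{"tx":0,"ty":0,"tz":-50,"wx":0,"wy":0,"wz":0},{"tx":0,"ty":0,"tz":-90,"wx":0,"wy":0,"wz":0},{"tx":0,"ty":0,"tz":-130,"wx":0,"wy":0,"wz":0},{"tx":0,"ty":0,"tz":-170,"wx":0,"wy":0,"wz":0},{"tx":0,"ty":0,"tz":-170,"wx":0,"wy":0,"wz":0}]' 1
python3 -c "
from kin import *
print(s['joints'].round(2)); go([420,-120,370],40.7)"
```

```text
clock: 28.35
position: [460.8, 161.6, 169.3]
orientation: [0.637, 0.771, 0.001, -0.0]
force: [0.6, -0.0, -0.2]
grip_width: 85.4
clock: 28.93
position: [460.8, 162.0, 169.3]
orientation: [0.636, 0.772, 0.001, -0.0]
force: [-2.5, 3.4, 5.4]
grip_width: 12.6
clock: 30.02
position: [460.1, 160.5, 169.2]
orientation: [0.937, 0.349, -0.0, 0.0]
force: [-6.2, -6.4, 15.8]
grip_width: 13.0
clock: 30.93
position: [461.6, 162.4, 344.9]
orientation: [0.937, 0.349, 0.005, -0.001]
force: [-1.1, -0.0, 0.4]
grip_width: 85.2
[ 0.02  0.52 -0.75  1.57  0.37  1.19 -0.09]
t [-215.9  186.5  -26.8] w [ 0.002 -0.009  0.002] rows>=6.9
```

```bash
python3 -m inch '[{"tx":-30,"ty":24,"tz":-10,"wx":0,"wy":0,"wz":0},{"tx":-450,"ty":354,"tz":-20,"wx":0,"wy":0,"wz":0},{"tx":-450,"ty":354,"tz":-20,"wx":0,"wy":0,"wz":0},{"tx":-450,"ty":354,"tz":-20,"wx":0,"wy":0,"wz":0},{"tx":-450,"ty":354,"tz":-20,"wx":0,"wy":0,"wz":0},{"tx":-450,"ty":354,"tz":-20,"wx":0,"wy":0,"wz":0},{"tx":-450,"ty":354,"tz":-20,"wx":0,"wy":0,"wz":0},{"tx":-450,"ty":354,"tz":-20,"wx":0,"wy":0,"wz":0},{"tx":-450,"ty":354,"tz":-20,"wx":0,"wy":0,"wz":0},{"tx":-450,"ty":354,"tz":-20,"wx":0,"wy":0,"wz":0},{"tx":-450,"ty":354,"tz":-20,"wx":0,"wy":0,"wz":0},{"tx":-450,"ty":354,"tz":-20,"wx":0,"wy":0,"wz":0},{"tx":-450,"ty":354,"tz":-20,"wx":0,"wy":0,"wz":0},{"tx":-450,"ty":354,"tz":-20,"wx":0,"wy":0,"wz":0},{"tx":-450,"ty":354,"tz":-20,"wx":0,"wy":0,"wz":0},{"tx":-450,"ty":354,"tz":-20,"wx":0,"wy":0,"wz":0},{"tx":-450,"ty":354,"tz":-20,"wx":0,"wy":0,"wz":0}]'
python3 - <<'E'
import sys; sys.argv=['','9']
exec(open('look.py').read())
f=lambda c,k:cv2.resize(c[:,:,::-1],None,fx=k,fy=k,interpolation=cv2.INTER_CUBIC)
x=np.hstack([f(a[100:270,245:385],2.86)[:480,:395],f(b[95:265,100:240],2.86)[:480,:400]])
small=cv2.resize(np.hstack([a,b])[:,:,::-1],(795,118))
cv2.imwrite("pics/final.png",x);print(x.shape)
E
```

```text
clock: 32.35
position: [351.9, -400.4, 357.8]
orientation: [0.937, 0.349, 0.001, -0.001]
force: [0.6, -0.3, 0.5]
grip_width: 85.6
side [([523, 78], 12467), ([263, 66], 57), ([316, 143], 46)] top [([137, 152], 162), ([123, 163], 149), ([123, 181], 140), ([144, 190], 90), ([22, 242], 103)]
32.45 [ 352.2 -400.1  358.1] [ 0.3 -0.3 -0.9] [-0.02 -0.   -0.  ]
(480, 795, 3)
```

View pics/final.png

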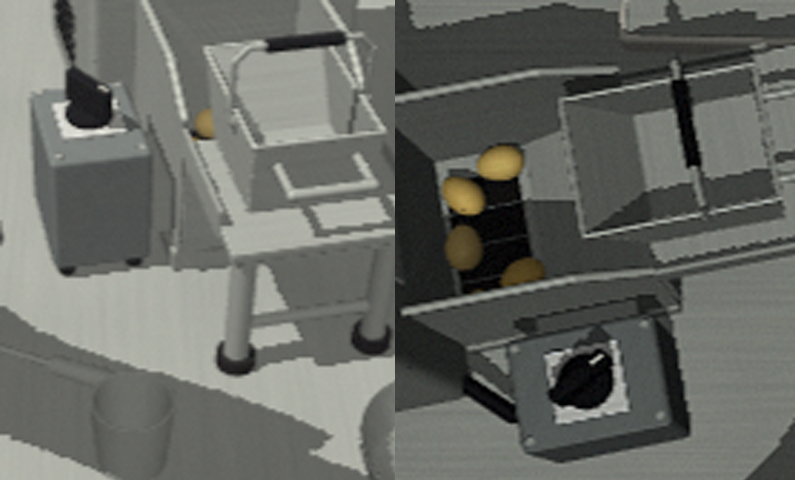

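The isolator bar is back at the on angle, with its white mark at the upper right (598,358). The pan stands empty and level between the guides. Four potatoes are clearly in the hopper, and the fifth just shows behind the near cheek at (475,292). I'll do a quick bystander check and hand in.

```bash
python3 - <<'E'
from workcell import robot
import cv2,numpy as np
for n,boxes in(("side",{"cup+ladle":(222,205,312,270),"bottle":(190,245,232,320)}),("top",{"cup":(278,203,308,233),"ladle":(225,230,268,292)})):
    a=cv2.imread(f"pics/{n}0.png",0);b=cv2.imread(f"pics/{n}9.png",0)
    for k,(x0,y0,x1,y1) in boxes.items():
        t=cv2.Canny(a[y0:y1,x0:x1],60,140); w=cv2.Canny(b[y0-6:y1+6,x0-6:x1+6],60,140)
        r=cv2.matchTemplate(w,t,cv2.TM_CCOEFF_NORMED);_,v,_,l=cv2.minMaxLoc(r);print(n,k,"shift px",l[0]-6,l[1]-6,round(v,2))
print(robot.sign_off(),robot.read_state()["clock"])
E
```

```text
side cup+ladle shift px -5 -5 0.3
side bottle shift px 0 0 0.89
top cup shift px 0 0 0.74
top ladle shift px -6 4 0.41
the job is handed in; nothing more can be done
the job is handed in; nothing more can be done
```

The job is handed in at about 32.5 s of the 72 s allowed, with the arm clear of everything. I did the steps in the order asked:

1. Turned the isolator off.
2. Carried the pan by its bail to the ledge, set it down and let go.
3. Took the rear handle, tipped the pan to about 95° over the hopper and stood it back on the ledge.
4. Turned the isolator on again.

**Last checks**
- **Pan and isolator:** the last picture shows the pan empty and level between the guides. The isolator bar is at the same angle as at the start, so it is on.
- **Potatoes:** four are clearly visible in the hopper. The fifth only shows as a sliver behind the near cheek. No potato shows anywhere else. The weight on the wrist fell by 1.3–1.6 N during the tip, against 1.77 N expected for all five, so weight alone would not tell four from five.
- **Bystanders:** image matching showed no shift for the bottle (0.89) and the cup (0.74). For the ladle, and for the cup-and-ladle area in the side view, the match was too weak (0.41 and 0.30) to say anything. The shadows there had changed with the arm. The gripper never went near the ladle.
- **Joint limit:** joint 6 read 2.022 rad during one approach, at its 2.02 limit as listed, while the controller was holding it there. I moved it away right after.

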